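# Nest the tab cups on the carrier and lock the collar

### The arm

A 6-joint arm with a two-finger parallel gripper is mounted at the origin on the work surface. World frame = base frame: x ahead of the robot, y to its left, z up, the work surface at z = 0. Lengths are in m, angles in rad, forces in N, time in s.
With the tool pointing down it reaches from about 0.35 to 0.85 m from the base axis. Payload 8.1 kg.
Tool frame: the origin (TCP) lies between the finger pads; the fingertips stand 25 mm ahead of it and the grasp point (between the pads) lies 6 mm ahead of it; z points along the fingers, y is the line along which they close (so a half turn about z gives the same grasp; the last joint's range is limited). The gripper opens to 93 mm and grips with 3 to 60 N. Pads are 15 mm wide; open, the fingers measure 128 mm over their backs; the gripper's body (75 mm by 188 mm) begins 65 mm behind the grasp point.
Start: joints at [-1.211, 0.13, 1.488, -0, 1.523, -0.085], TCP at [0.258, -0.542, 0.206] pointing down, gripper open.
Joint ranges: [-2.96, 2.96], [-0.89, 2.26], [0.02, 2.5], [-1.34, 4.48], [0, 2.73], [-2.66, 2.66]. Speed limits (rad/s): [2.39, 2.39, 2.79, 3.14, 3.14, 3.14].

### API

Orientations are given as a rotation vector (axis times angle).
In Python, from plant import robot gives the robot as it stands.
- The arm moves only by the tool arm_command, never from a script. Its argument "increments" is text: rows parted by semicolons, each of 5 numbers parted by spaces: the closure, from 0 (fully open) to 1 (shut), then the shift along the tool's x, y, z in mm, then the turn about the tool's z in rad. A call has 1 to 5 rows; each row is the pose to reach, as a shift and turn from the pose commanded when the call began, along the tool's axes at that moment; what a row does not reach only later rows make up. A row lasts 1/10 s, in which the tool goes at most 50 mm and 8.59 degrees, less where a joint would pass 70% of its speed; a pose out of reach is approached as far as the arm can. A call with a gripper value outside its range is refused whole. The fingers move at their own pace and stop on an object; "grip_force" is the grip in N (left out, the last holds). Time passes only in rows, so rows that repeat a pose let the fingers close. It gives the time, the measured TCP pose, the force, the opening and the grip force at its end, in the units of the state.
- robot.read_state(): the state, without advancing time (a new reading comes with each control period).
- robot.read_camera(name): name is "scene" or "side" or "wrist"; returns the picture (480x640x3 uint8, blue, green, red); there is no depth.
- robot.camera_model(name): a dict with "fx", "fy", "cx", "cy" (pixels), "eye" and "rotation" of the camera in the world. Camera axes: x right, y down, z forward; pixel columns grow to the right and rows downward; lengths in m; the calibration is good to about 2 mm. The wrist camera is an equidistant fisheye: a pixel r from the principal point sees the ray r / f radians off the axis. A picture is of the moment at which its call begins: read the wrist's pose just before it. camera_model takes no time and is no camera call; for the wrist camera it gives the pose at the moment of the call.
- robot.close_job(): hands the job in; it is judged then, once.
The state is a dict: "t": time; "q": joint angles; "dq": joint speeds; "joint_torque": joint torques, N m; "tool_pos": TCP position; "orientation": TCP orientation; "force": force on the tool from outside, world axes, zero at the start; "wrist_torque": the same for the moment, N m; "opening": finger opening in m; "gripper_force": force on a finger pad.
Only numpy, scipy, OpenCV 4.12 (cv2) and the standard library are available. Lean on these libraries where they do the work, as an engineer would, in place of code of your own. Each camera call takes 0.05 s, during which the arm holds its last target. There are 200 camera calls.

### The job

Swing the carrier's lock collar out of the way and move the flattened can that lies on the carrier's fixed base cup into the open scrap tray. Then nest every loose aluminium cup, mouth up, onto the base cup so that they make one straight stack with every cup fully down, and turn the lock collar back until it is fully home at its locked mark with its round plate over the stack. Do not disturb the other things on the bench.

Things in the scene. Friction and masses are not known exactly. Their poses are not given: they have to be found in the camera images.
- carrier: grey steel base plate fixed to the bench, 130 x 250 x 12 mm, carrying a riveted base cup (same shape as the loose cups; its axis is the stack axis) and a 24 mm round post 105 mm to the +y side (carrier frame) of that axis. Origin: on the stack axis at bench level; z up, y from base cup to post
- stack_base (a point): point on the stack axis at the underside of the fixed base cup, 12 mm above the bench; the base cup's rim is 54 mm above this point. Axes as the carrier's
- collar (a joint): angle of the captive lock collar about the post, 0 = locked mark and stop (arm points from post to stack axis, its round plate over the stack); grows clockwise seen from above (arm swings to the carrier's -x) to 1.75 fully open. It stays where it is left. The arm and its 56 mm round plate have their underside 208 mm above the bench. Starts near closed
- collar_knob (a point): grip point on the upright black round knob (22 mm across, from 213 to 259 mm above the bench) standing on the round plate at the arm's end, 105 mm from the post axis; the point lies on the knob's axis 238 mm above the bench
- flat_can: green can crushed to a flat puck, 66 mm across, 22 mm thick, 30 g, at first lying on the base cup's mouth. Origin: centre of underside
- tray: open grey plastic scrap tray fixed on the bench, 180 (its x) x 190 (its y) x 50 mm high outside, 5 mm wall and floor. Origin: centre of underside
- cup1: one of up to five loose bare-aluminium stacking cups (3 to 5 are there), mouth up, 54 mm tall: tapered foot 40 mm across, widening to 51 mm; from 28 mm height, above a shoulder, a straight round collar 62 mm across, 54 mm inside. Nested, the shoulder rests on the rim of the cup beneath: each adds 26 mm. Origin: centre of underside; z up its axis. 70 g
- cup2: one of up to five loose bare-aluminium stacking cups (3 to 5 are there), mouth up, 54 mm tall: tapered foot 40 mm across, widening to 51 mm; from 28 mm height, above a shoulder, a straight round collar 62 mm across, 54 mm inside. Nested, the shoulder rests on the rim of the cup beneath: each adds 26 mm. Origin: centre of underside; z up its axis. 70 g
- cup3: one of up to five loose bare-aluminium stacking cups (3 to 5 are there), mouth up, 54 mm tall: tapered foot 40 mm across, widening to 51 mm; from 28 mm height, above a shoulder, a straight round collar 62 mm across, 54 mm inside. Nested, the shoulder rests on the rim of the cup beneath: each adds 26 mm. Origin: centre of underside; z up its axis. 70 g
- cup4: one of up to five loose bare-aluminium stacking cups (3 to 5 are there), mouth up, 54 mm tall: tapered foot 40 mm across, widening to 51 mm; from 28 mm height, above a shoulder, a straight round collar 62 mm across, 54 mm inside. Nested, the shoulder rests on the rim of the cup beneath: each adds 26 mm. Origin: centre of underside; z up its axis. 70 g
- cup5: one of up to five loose bare-aluminium stacking cups (3 to 5 are there), mouth up, 54 mm tall: tapered foot 40 mm across, widening to 51 mm; from 28 mm height, above a shoulder, a straight round collar 62 mm across, 54 mm inside. Nested, the shoulder rests on the rim of the cup beneath: each adds 26 mm. Origin: centre of underside; z up its axis. 70 g
- red_can: empty drinks can, 66 mm across, 115 mm tall, standing; a bystander. Origin: centre of underside
- silver_can_a: empty drinks can, 66 mm across, 115 mm tall, standing; a bystander. Origin: centre of underside
- silver_can_b: empty drinks can, 66 mm across, 115 mm tall, standing; a bystander. Origin: centre of underside
- silver_flat: bare-metal crushed can, 66 mm across, 22 mm thick, lying on the bench; a bystander. Origin: centre of underside
- scoop: blue plastic scoop, 100 x 75 x 35 mm with a 100 mm handle towards its -x; a bystander. Origin: centre of the underside of its box
- wrench: steel wrench lying on the bench, a bystander
- jar: white jar, 60 mm across, 90 mm tall; a bystander. Origin: centre of underside
Mind the look-alikes: they are no part of the job. Leave any red look-alike of the cup5 alone.

How it is judged:
On the way, in this order (a step that is already met when the one before it is completed fails the run):
1. the flattened can lies in the scrap tray (x of flat_can in the frame of tray between -0.085 and 0.085 m and y of flat_can in the frame of tray between -0.09 and 0.09 m and z of flat_can in the frame of tray below 0.05 m), for 0.2 s.
2. all the cups are nested on the base cup, each fully down (horizontal distance between each of cup1, cup2, cup3, cup4, cup5 and stack_base below 0.012 m and angle between each of cup1, cup2, cup3, cup4, cup5's own z axis and vertical below 0.1 rad and (z of cup1 in the frame of stack_base between 0.021 and 0.031 m or z of cup1 in the frame of stack_base between 0.047 and 0.057 m or z of cup1 in the frame of stack_base between 0.073 and 0.083 m or z of cup1 in the frame of stack_base between 0.099 and 0.109 m or z of cup1 in the frame of stack_base between 0.125 and 0.135 m) and (z of cup2 in the frame of stack_base between 0.021 and 0.031 m or z of cup2 in the frame of stack_base between 0.047 and 0.057 m or z of cup2 in the frame of stack_base between 0.073 and 0.083 m or z of cup2 in the frame of stack_base between 0.099 and 0.109 m or z of cup2 in the frame of stack_base between 0.125 and 0.135 m) and (z of cup3 in the frame of stack_base between 0.021 and 0.031 m or z of cup3 in the frame of stack_base between 0.047 and 0.057 m or z of cup3 in the frame of stack_base between 0.073 and 0.083 m or z of cup3 in the frame of stack_base between 0.099 and 0.109 m or z of cup3 in the frame of stack_base between 0.125 and 0.135 m) and (z of cup4 in the frame of stack_base between 0.021 and 0.031 m or z of cup4 in the frame of stack_base between 0.047 and 0.057 m or z of cup4 in the frame of stack_base between 0.073 and 0.083 m or z of cup4 in the frame of stack_base between 0.099 and 0.109 m or z of cup4 in the frame of stack_base between 0.125 and 0.135 m) and (z of cup5 in the frame of stack_base between 0.021 and 0.031 m or z of cup5 in the frame of stack_base between 0.047 and 0.057 m or z of cup5 in the frame of stack_base between 0.073 and 0.083 m or z of cup5 in the frame of stack_base between 0.099 and 0.109 m or z of cup5 in the frame of stack_base between 0.125 and 0.135 m)), for 0.3 s.
3. the lock collar is at its locked mark (value of joint collar below 0.08 rad), for 0.3 s.
At the end, for the whole second after the job is handed in: Flattened can inside the tray; every loose cup present nested mouth up on the base cup, within 12 mm of its axis, 0.1 rad of upright and 5 mm of full nesting height (26 mm per cup); collar within 0.08 rad of its locked mark; all at rest (all of step 1 and all of step 2 and value of joint collar below 0.08 rad and linear speed of each of cup1, cup2, cup3, cup4, cup5, flat_can below 0.02 m/s); the robot touches nothing.
It fails at once if a bystander (a standing can, the bare crushed can, scoop, wrench or jar) is shifted by more than 50 mm (distance of any of red_can, silver_can_a, silver_can_b, silver_flat, scoop, wrench, jar from where it was at the start of the episode above 0.05 m).
It fails at once if a standing can or the jar is knocked over (angle between any of red_can, silver_can_a, silver_can_b, jar's own z axis and vertical above 0.7 rad).
Of cup1, cup2, cup3, cup4, cup5 only 3 to 5 are there at a start; the rules pass over those that are not, and their reading is None.
At some moment in a run one of cup1, cup2, cup3, cup4, cup5 may be knocked a few centimetres aside while the robot is not near it.
It also fails if it takes over 210 s, if anything falls off the work surface, if the arm or the gripper's body presses on something with over 40 N, if the wrist force passes 120 N, or if a joint passes its speed limit or range.

## Working session

There is one attempt and no reset: what is moved stays moved. The work goes in short steps, Python scripts to look and compute and a tool call to move; the robot and the scene stay as the last step left them, time stands still between calls to the robot, and variables do not carry over. Pictures are saved under pics/ and viewed, at most 14 in all, crops included, and the job is handed in when it is done.

Besides the shell and the picture viewer there is one more tool, called after "Emit:" as name(argument=value, ...) on one line, values as JSON. arm_command: Moves the arm, as the interface text tells. Its arguments: {"type":"object","properties":{"increments":{"type":"string"},"grip_force":{"type":"number"}},"required":["increments"]}

```bash
ls; mkdir -p pics
cat > h.py <<'E'
import numpy as np, cv2
from scipy.spatial.transform import Rotation as R
from plant import robot
def snap(n,fn=None):
    m=robot.camera_model(n); im=robot.read_camera(n)
    if fn: cv2.imwrite('pics/'+fn,im)
    return im,m
def ray(m,u,v,fish=False):
    x=(u-m['cx'])/m['fx']; y=(v-m['cy'])/m['fy']
    if fish:
        r=np.hypot(x,y); d=np.array([x/r*np.sin(r),y/r*np.sin(r),np.cos(r)]) if r>0 else np.array([0,0,1.])
    else: d=np.array([x,y,1.]); d/=np.linalg.norm(d)
    return np.array(m['eye']),np.array(m['rotation'])@d
def onz(m,u,v,z,fish=False):
    e,d=ray(m,u,v,fish); return e+d*(z-e[2])/d[2]
def proj(m,p,fish=False):
    c=np.array(m['rotation']).T@(np.array(p)-np.array(m['eye']))
    if fish:
        r=np.hypot(c[0],c[1]); t=np.arctan2(r,c[2]); k=t/max(r,1e-9)
        return np.array([m['cx']+m['fx']*c[0]*k,m['cy']+m['fy']*c[1]*k])
    return np.array([m['cx']+m['fx']*c[0]/c[2],m['cy']+m['fy']*c[1]/c[2]])
def tri(rs):
    A=np.zeros((3,3));b=np.zeros(3)
    for e,d in rs:
        P=np.eye(3)-np.outer(d,d);A+=P;b+=P@e
    p=np.linalg.solve(A,b); return p,[np.linalg.norm(np.cross(p-e,d)) for e,d in rs]
def toolshift(p,s=None):
    s=s or robot.read_state()
    return R.from_rotvec(s['orientation']).inv().apply(np.array(p)-s['tool_pos'])*1000
E
python3 - <<'E'
from h import *
for n in ['scene','side','wrist']:
    im,m=snap(n,n+'0.png'); print(n,{k:np.round(v,3).tolist() for k,v in m.items() if k!='name'} )
s=robot.read_state(); print(s)
E
```

```text
pics
scene {'fx': 585.045, 'fy': 585.045, 'cx': 309.411, 'cy': 249.167, 'eye': [1.043, -0.502, 1.278], 'rotation': [-2.419, -0.989, 0.27]}
side {'fx': 543.322, 'fy': 543.322, 'cx': 322.522, 'cy': 235.863, 'eye': [0.275, 0.762, 0.819], 'rotation': [-0.493, 2.668, -1.292]}
wrist {'fx': 371.648, 'fy': 371.648, 'cx': 316.922, 'cy': 238.564, 'eye': [0.325, -0.509, 0.385], 'rotation': [2.456, -1.55, -0.216]}
{'t': 0.15, 'q': array([-1.21141120e+00,  1.30986393e-01,  1.48905903e+00, -1.77322977e-05,
        1.52301184e+00, -8.54003537e-02]), 'dq': array([ 0.00049128,  0.00028328, -0.00420503,  0.00163154, -0.00030073,
       -0.00040964]), 'joint_torque': array([-3.31219144e-05, -5.60472357e+01, -4.92336237e+01,  7.67484982e-02,
        3.05879989e-02, -8.71445013e-05]), 'tool_pos': array([ 0.25800429, -0.54116814,  0.20541279]), 'orientation': array([-3.06280993e+00, -6.92604275e-01,  3.41583493e-04]), 'force': array([ 1.00955386, -0.48879973, -0.36094158]), 'wrist_torque': array([ 0.00146595, -0.02028058, -0.03433237]), 'gripper_force': 0.0, 'opening': 0.09278082082066175}
```

```bash
sed -i "s/np.array(m\['rotation'\])/R.from_rotvec(m['rotation']).as_matrix()/" h.py; grep -n as_matrix h.py
```

```text
13:    return np.array(m['eye']),R.from_rotvec(m['rotation']).as_matrix()@d
17:    c=R.from_rotvec(m['rotation']).as_matrix().T@(np.array(p)-np.array(m['eye']))
```

View pics/scene0.png

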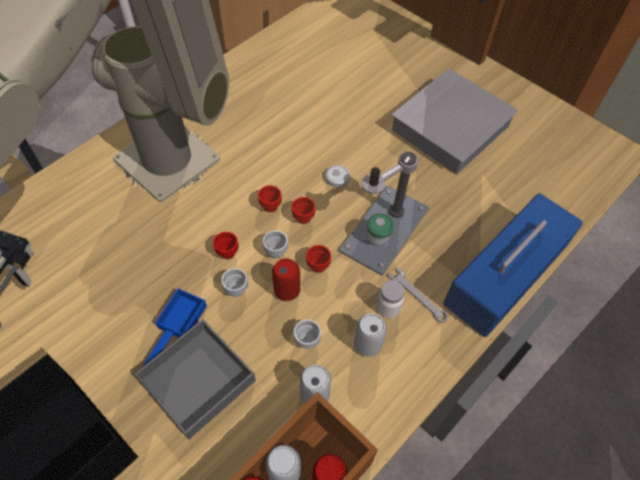

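View pics/side0.png

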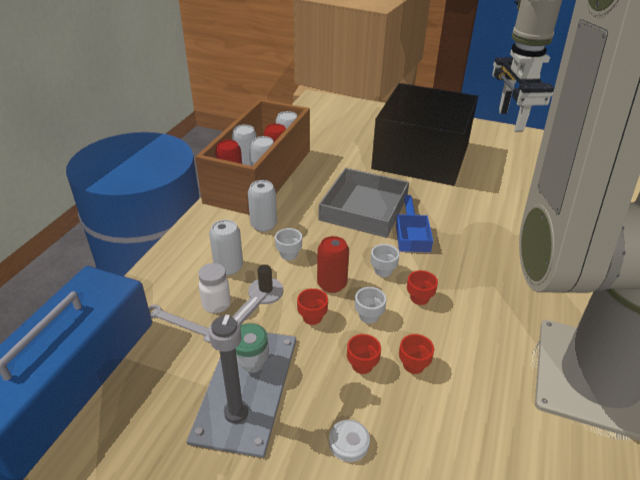

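Run:
```python
import cv2
a=cv2.imread('pics/scene0.png')[145:355,205:445]; b=cv2.imread('pics/side0.png')[210:450,190:450]
cv2.imwrite('pics/c1.png',cv2.resize(a,(686,600),interpolation=2)); cv2.imwrite('pics/c2.png',cv2.resize(b,(650,600),interpolation=2))
```

```text
(no output)
```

View pics/c1.png

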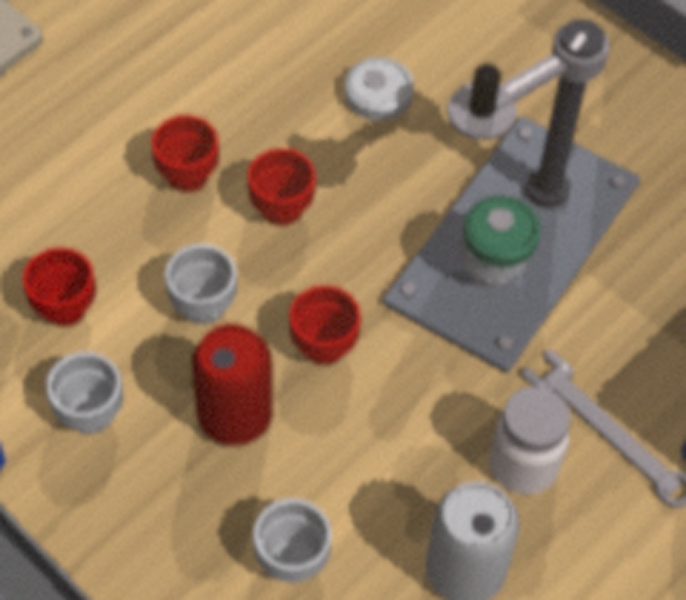

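View pics/c2.png

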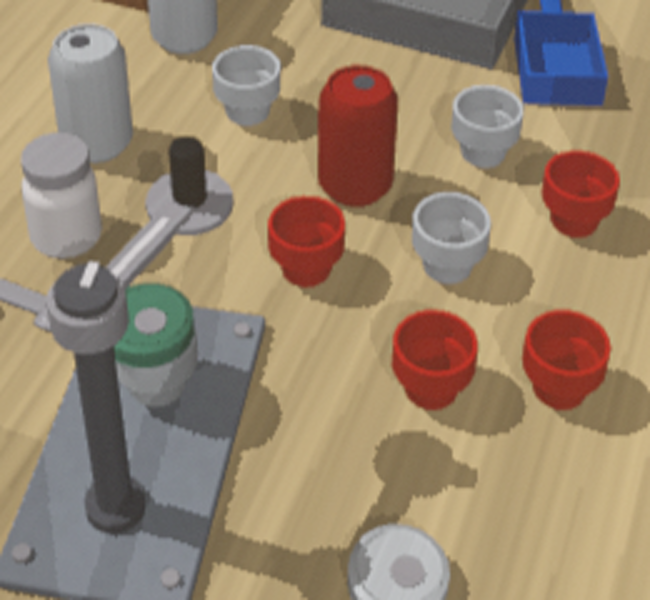

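Run:
```python
from h import *
ms=robot.camera_model('scene'); md=robot.camera_model('side')
f=lambda p:(205+p[0]/2.857,145+p[1]/2.857); g=lambda p:(190+p[0]/2.5,210+p[1]/2.5)
for n,a,b in [('A',(201,278),(451,225)),('B',(85,386),(487,117)),('C',(292,533),(246,78)),('knobtop',(486,71),(187,146)),('posttop',(581,42),(87,290)),('green',(501,227),(150,318)),('redcan',(232,345),(358,83)),('jar',(537,418),(57,160)),('silverA',(480,516),(90,46)),('flat',(378,84),(402,565)),('bolt -x?',(525,132),(172,577)),('bolt2',(618,181),(22,552)),('bolt3',(408,288),(243,329)),('red1',(325,320),(306,225)),('red2',(282,183),(434,345)),('red3',(185,150),(566,345)),('red4',(59,282),(580,187))]:
    p,e=tri([ray(ms,*f(a)),ray(md,*g(b))]); print(n,np.round(p,4),'res mm',round(e[0]*1000,1))
print('bolts',[np.round(onz(ms,*f(a),.015),3) for a in [(525,132),(618,181),(408,288),(505,341)]])
print('tray rim',[np.round(onz(ms,u,v,.05),3) for u,v in [(204,322),(254,376),(189,435),(133,372)]])
print('tray side',[np.round(onz(md,u,v,.05),3) for u,v in [(350,171),(409,181),(320,206),(388,219)]])
```

```text
A [0.4416 0.0035 0.0447] res mm 2.5
B [ 0.4495 -0.1384  0.0426] res mm 1.6
C [ 0.6674 -0.1114  0.0418] res mm 1.1
knobtop [0.5666 0.2061 0.2579] res mm 1.7
posttop [0.5856 0.3071 0.2239] res mm 2.4
green [0.6062 0.2058 0.0818] res mm 3.2
redcan [ 0.5419 -0.0531  0.1182] res mm 1.4
jar [0.7483 0.085  0.0814] res mm 3.2
silverA [ 0.7768 -0.0245  0.1092] res mm 5.0
flat [0.3901 0.2864 0.0188] res mm 3.4
bolt -x? [0.5266 0.3447 0.0138] res mm 3.3
bolt2 [0.6256 0.3628 0.0128] res mm 2.7
bolt3 [0.5654 0.1382 0.0135] res mm 2.9
red1 [0.549  0.0476 0.0465] res mm 2.7
red2 [0.4193 0.1256 0.0441] res mm 3.3
red3 [0.3293 0.0901 0.0434] res mm 3.4
red4 [ 0.3544 -0.0841  0.0394] res mm 1.7
bolts [array([0.53 , 0.346, 0.015]), array([0.628, 0.363, 0.015]), array([0.569, 0.139, 0.015]), array([0.666, 0.158, 0.015])]
tray rim [array([ 0.486, -0.262,  0.05 ]), array([ 0.662, -0.269,  0.05 ]), array([ 0.659, -0.449,  0.05 ]), array([ 0.467, -0.448,  0.05 ])]
tray side [array([ 0.627, -0.438,  0.05 ]), array([ 0.468, -0.45 ,  0.05 ]), array([ 0.644, -0.257,  0.05 ]), array([ 0.476, -0.267,  0.05 ])]
```

The pictures show three bare-aluminium cups, all clear of the bystanders:

| Cup | Scene pixel | Side pixel |
|---|---|---|
| A | (275,242) | (370,300) |
| B | (235,280) | (385,257) |
| C | (307,332) | (288,241) |

- **Look-alikes:** the four red cups, at scene (270,197), (303,209), (318,257) and (226,244), are not part of the job. The bare puck at scene (336,175) is silver_flat.
- **Flat can:** the green puck on the base cup at scene (380,225) is flat_can.
- **Tray:** the open tray is at scene (194,377).
- **Collar:** it stands about 0.37 rad open, measured from the post and knob.

```bash
cat > plan.py <<'E'
from h import *
def plan(wps, start=None):
    """wps: (x,y,z,psi,closure,step_mm,hold_rows); psi = heading of tool x; None = keep"""
    s=robot.read_state(); M=R.from_rotvec(s['orientation']).as_matrix()
    p=np.array(s['tool_pos']) if start is None else np.array(start[:3]); psi=np.arctan2(M[1,0],M[0,0]) if start is None else start[3]
    print('t',round(s['t'],2),'now',np.round(p,4),'psi',round(psi,3),'tilt',round(np.arccos(-M[2,2]),4),'open',round(s['opening'],4),'q6',round(s['q'][5],2))
    rows=[]
    for x,y,z,ps,c,st,h in wps:
        t=np.array([p[i] if v is None else v for i,v in enumerate((x,y,z))]); ps=psi if ps is None else ps
        n=max(1,int(np.ceil(max(np.linalg.norm(t-p)*1000/st,abs(ps-psi)/.145))))
        rows+=[(c,p+(t-p)*k/n,psi+(ps-psi)*k/n) for k in range(1,n+1)]+[(c,t,ps)]*h
        p,psi=t,ps
    s=robot.read_state(); P=np.array(s['tool_pos']) if start is None else np.array(start[:3]); A=np.arctan2(M[1,0],M[0,0]) if start is None else start[3]
    for i in range(0,len(rows),5):
        B=np.array([[np.cos(A),np.sin(A),0],[np.sin(A),-np.cos(A),0],[0,0,-1]]); out=[]
        for c,t,ps in rows[i:i+5]:
            d=np.round(B@(t-P)*1000); tu=round(A-ps,2); out.append('%g %d %d %d %g'%(c,*d,tu))
        print('; '.join(out)); P=P+B.T@d/1000; A-=tu
E
python3 - <<'E'
from plan import *
plan([(.30,-.45,.33,None,0,48,0),(.567,.206,.33,1.385,0,48,1)])
E
```

```text
t 0.15 now [ 0.258  -0.5412  0.2054] psi 0.445 tilt 0.0015 open 0.0928 q6 -0.09
0 19 -16 -31 0; 0 39 -32 -62 0; 0 58 -48 -93 0; 0 77 -64 -125 0; 0 112 -96 -125 -0.06
0 37 -30 0 -0.07; 0 73 -59 0 -0.13; 0 110 -89 0 -0.19; 0 147 -119 0 -0.25; 0 184 -148 0 -0.32
0 44 -17 0 -0.06; 0 88 -34 0 -0.12; 0 132 -50 0 -0.18; 0 177 -67 0 -0.25; 0 221 -84 0 -0.31
0 47 -2 0 -0.06; 0 94 -4 0 -0.12; 0 141 -7 0 -0.19; 0 188 -9 0 -0.25; 0 188 -9 0 -0.25
```

Emit:
arm_command(increments="0 19 -16 -31 0; 0 39 -32 -62 0; 0 58 -48 -93 0; 0 77 -64 -125 0; 0 112 -96 -125 -0.06")

```text
t: 0.65
tool_pos: [0.3185, -0.4084, 0.3362]
orientation: [3.036, 0.78, 0.003]
force: [0.8, 1.1, 0.1]
opening: 0.0933
gripper_force: 0.0
```

Emit:
arm_command(increments="0 37 -30 0 -0.07; 0 73 -59 0 -0.13; 0 110 -89 0 -0.19; 0 147 -119 0 -0.25; 0 184 -148 0 -0.32")

```text
t: 1.15
tool_pos: [0.4076, -0.1863, 0.3311]
orientation: [2.877, 1.262, 0.0]
force: [1.4, -0.8, 0.2]
opening: 0.0931
gripper_force: 0.0
```

Emit:
arm_command(increments="0 44 -17 0 -0.06; 0 88 -34 0 -0.12; 0 132 -50 0 -0.18; 0 177 -67 0 -0.25; 0 221 -84 0 -0.31")

```text
t: 1.65
tool_pos: [0.496, 0.0332, 0.3311]
orientation: [2.647, 1.692, 0.0]
force: [1.7, -0.0, 0.5]
opening: 0.0928
gripper_force: 0.0
```

Emit:
arm_command(increments="0 47 -2 0 -0.06; 0 94 -4 0 -0.12; 0 141 -7 0 -0.19; 0 188 -9 0 -0.25; 0 188 -9 0 -0.25")

```text
t: 2.15
tool_pos: [0.567, 0.2102, 0.3282]
orientation: [-2.409, -2.012, 0.004]
force: [-0.8, -0.9, -0.7]
opening: 0.093
gripper_force: 0.0
```

Run:
```python
from plan import *
im,m=snap('wrist','w1.png')
for n,p in [('knob',(.5666,.2061,.258)),('green',(.6062,.2058,.088)),('post',(.5856,.3071,.235)),('A',(.4416,.0035,.054))]: print(n,proj(m,p,True).round(1))
plan([(.567,.206,.248,1.385,0,30,1)])
```

```text
knob [319.1 250.7]
green [352.9 200.5]
post [320.1 104.4]
A [258.8 353.5]
t 2.2 now [0.5667 0.2077 0.329 ] psi 1.389 tilt 0.0036 open 0.0931 q6 0.45
0 -1 0 27 0; 0 -1 0 54 0; 0 -2 1 81 0; 0 -2 1 81 0
```

View pics/w1.png

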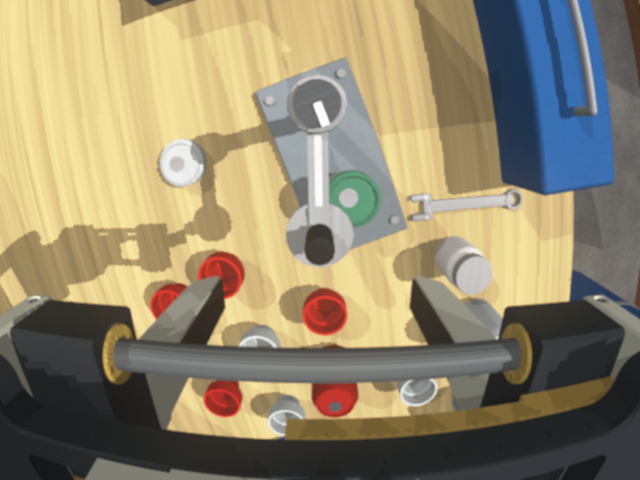

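The wrist view agrees with the triangulation to a few pixels: knob top at about (319,246), green can at (353,198), post at (317,103). I'll descend and grip the knob.

Emit:
arm_command(increments="0 -1 0 27 0; 0 -1 0 54 0; 0 -2 1 81 0; 0 -2 1 81 0")

```text
t: 2.6
tool_pos: [0.5652, 0.2012, 0.2457]
orientation: [-2.418, -2.002, 0.011]
force: [-0.0, 0.0, 0.2]
opening: 0.0931
gripper_force: 0.0
```

Emit:
arm_command(increments="0.9 0 0 0 0; 0.9 0 0 0 0; 0.9 0 0 0 0; 0.9 0 0 0 0; 0.9 0 0 0 0", grip_force=20)

```text
t: 3.1
tool_pos: [0.568, 0.2032, 0.2511]
orientation: [2.418, 2.005, 0.002]
force: [-0.2, -0.1, 0.6]
opening: 0.0576
gripper_force: 0.0
```

Run:
```python
from plan import *
s=robot.read_state(); print(s['opening'],s['gripper_force'],s['force'],s['tool_pos'])
P=np.array([.5862,.308]); d=s['tool_pos'][:2]-P; a0=np.arctan2(d[1],d[0]); r=np.hypot(*d); print(a0,r)
w=[]
for k in range(1,15):
    a=a0-1.35*k/14; w.append((P[0]+.105*np.cos(a),P[1]+.105*np.sin(a),None,a+np.pi,.9,48,0))
plan(w)
```

```text
0.05758194380769108 0.0 [-0.20046535 -0.12216025  0.58381182] [0.56795046 0.20323145 0.25108031]
-1.7432550711940686 0.10634610641265202
t 3.1 now [0.568  0.2032 0.2511] psi 1.385 tilt 0.0012 open 0.0576 q6 0.44
0.9 2 -10 0 0.08; 0.9 3 -20 0 0.18; 0.9 5 -30 0 0.28; 0.9 9 -40 0 0.37; 0.9 13 -49 0 0.47
0.9 0 -10 0 0.1; 0.9 2 -20 0 0.19; 0.9 4 -30 0 0.29; 0.9 7 -39 0 0.38; 0.9 12 -48 0 0.48
0.9 0 -10 0 0.1; 0.9 1 -20 0 0.19; 0.9 4 -30 0 0.29; 0.9 7 -40 0 0.39
```

Emit:
arm_command(increments="0.9 0 0 2 0; 0.9 0 0 2 0; 0.9 0 0 2 0; 0.9 0 0 2 0; 0.9 0 0 2 0")

```text
t: 3.6
tool_pos: [0.5676, 0.2032, 0.2482]
orientation: [-2.418, -2.006, 0.0]
force: [-0.4, -0.2, -0.4]
opening: 0.0176
gripper_force: 0.0
```

Emit:
arm_command(increments="0.9 0 0 0 0; 0.9 0 0 0 0; 0.9 0 0 0 0")

```text
t: 3.9
tool_pos: [0.5676, 0.2031, 0.2482]
orientation: [2.418, 2.006, -0.0]
force: [-0.5, 0.2, 0.3]
opening: 0.0097
gripper_force: 0.0
```

The fingers closed to under 22 mm with no force, so they missed the knob. I'll look.

Run:
```python
from plan import *
im,m=snap('wrist','w2.png'); 
s=robot.read_state(); print(s['tool_pos'],proj(m,(.5666,.2061,.258),True),proj(m,s['tool_pos']-np.array([0,0,.025]),True))
```

```text
[0.56763966 0.20313776 0.24828092] [315.61764698 286.11077949] [318.51599961 267.27352071]
```

View pics/w2.png

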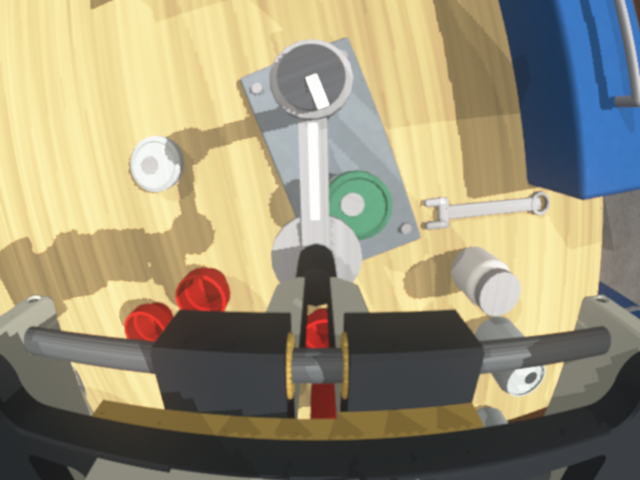

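Run:
```python
from plan import *
w=cv2.imread('pics/w2.png')[215:345,250:385]
a,ms=snap('scene'); b,md=snap('side')
ka=proj(ms,(.567,.206,.24)).astype(int); kb=proj(md,(.567,.206,.24)).astype(int); print(ka,kb)
c=lambda i,k:i[max(0,k[1]-45):max(0,k[1]-45)+90,k[0]-45:k[0]+45]
out=np.hstack([cv2.resize(x,(266,400),interpolation=2) if 0 else cv2.resize(x,(266,266),interpolation=2) for x in (w,c(a,ka),c(b,kb))])
cv2.imwrite('pics/c3.png',out)
```

```text
[373 174] [264 276]
```

View pics/c3.png

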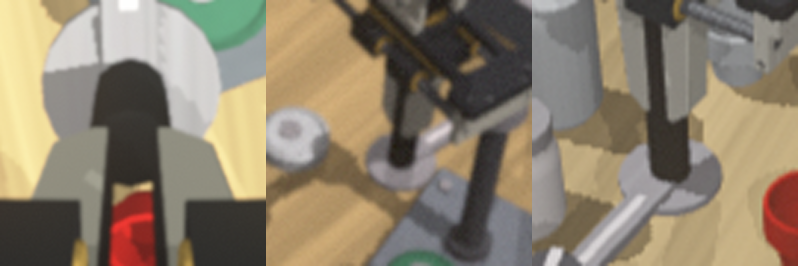

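Run:
```python
from plan import *
ms=robot.camera_model('scene'); md=robot.camera_model('side')
f=lambda x,y:(328+(x-266)/2.956,129+y/2.956); g=lambda x,y:(219+(x-532)/2.956,231+y/2.956)
for n,a,b in [('tip',(402,128),(672,122)),('knobbase',(402,160),(670,172)),('plate',(402,163),(670,178))]:
    print(n,tri([ray(ms,*f(*a)),ray(md,*g(*b))]))
s=robot.read_state()
for d in (.025,.006,-.01): 
    p=s['tool_pos']-np.array([0,0,d]); print(d,proj(ms,p),proj(md,p),proj(robot.camera_model('wrist'),p,True))
```

```text
tip (array([0.56523596, 0.20491234, 0.24923756]), [np.float64(0.0019218047203847174), np.float64(0.001921804720384852)])
knobbase (array([0.56856696, 0.20581273, 0.21239424]), [np.float64(0.002595615593349304), np.float64(0.0025956155933494047)])
plate (array([0.5686328 , 0.2062755 , 0.20828275]), [np.float64(0.0026636648890272824), np.float64(0.0026636648890273943)])
0.025 [372.30896343 180.34613028] [264.99366646 283.53725432] [318.48184002 267.2235861 ]
0.006 [373.14792996 175.08933225] [264.42474305 274.68011657] [318.61523071 279.32103681]
-0.01 [373.87050796 170.56180167] [263.93318748 267.02746022] [318.74641542 291.29710013]
```

Emit:
arm_command(increments="0.4 0 0 0 0; 0.4 0 0 0 0; 0.4 0 0 0 0; 0.4 0 0 0 0; 0.4 0 0 0 0")

```text
t: 4.55
tool_pos: [0.5676, 0.2031, 0.2483]
orientation: [2.418, 2.006, 0.0]
force: [0.6, -0.4, -0.5]
opening: 0.0447
gripper_force: 0.0
```

Emit:
arm_command(increments="0.4 2 0 3 0; 0.4 2 0 6 0; 0.4 2 0 8 0; 0.4 2 0 8 0; 0.4 2 0 8 0")

```text
t: 5.05
tool_pos: [0.5679, 0.2051, 0.2401]
orientation: [-2.418, -2.006, 0.0]
force: [-0.1, 1.1, 0.5]
opening: 0.0561
gripper_force: 0.0
```

Emit:
arm_command(increments="0.9 0 0 0 0; 0.9 0 0 0 0; 0.9 0 0 0 0; 0.9 0 0 0 0; 0.9 0 0 0 0", grip_force=15)

```text
t: 5.55
tool_pos: [0.5679, 0.2051, 0.2403]
orientation: [-2.418, -2.006, 0.0]
force: [1.4, 0.1, -0.0]
opening: 0.0213
gripper_force: 15.0
```

Now the knob is held (opening 21 mm, 15 N). The fingertips reach less far ahead than the text says, so I'll allow for that. Next is the swing.

Run:
```python
from plan import *
s=robot.read_state()
P=np.array([.5862,.308]); d=s['tool_pos'][:2]-P; a0=np.arctan2(d[1],d[0]); r=np.hypot(*d); print(a0,r)
w=[]
for k in range(1,15):
    a=a0-1.33*k/14; w.append((P[0]+r*np.cos(a),P[1]+r*np.sin(a),None,a+np.pi,.9,48,0))
plan(w+[(None,None,None,None,.9,48,1)])
```

```text
-1.7463406491829596 0.10450820344379856
t 5.55 now [0.5679 0.2051 0.2403] psi 1.385 tilt 0.0 open 0.0213 q6 0.45
0.9 0 -10 0 0.08; 0.9 2 -20 0 0.18; 0.9 4 -29 0 0.27; 0.9 7 -39 0 0.37; 0.9 11 -48 0 0.46
0.9 1 -10 0 0.1; 0.9 2 -20 0 0.19; 0.9 4 -29 0 0.29; 0.9 8 -39 0 0.38; 0.9 12 -48 0 0.48
0.9 1 -10 0 0.09; 0.9 2 -19 0 0.19; 0.9 4 -29 0 0.28; 0.9 7 -38 0 0.38; 0.9 7 -38 0 0.38
0.9 0 -1 0 -0
```

Emit:
arm_command(increments="0.9 0 -10 0 0.08; 0.9 2 -20 0 0.18; 0.9 4 -29 0 0.27; 0.9 7 -39 0 0.37; 0.9 11 -48 0 0.46", grip_force=25)

```text
t: 6.05
tool_pos: [0.5225, 0.2239, 0.2403]
orientation: [2.814, 1.394, -0.001]
force: [0.8, -2.4, 1.1]
opening: 0.0206
gripper_force: 25.0
```

Emit:
arm_command(increments="0.9 1 -10 0 0.1; 0.9 2 -20 0 0.19; 0.9 4 -29 0 0.29; 0.9 8 -39 0 0.38; 0.9 12 -48 0 0.48")

```text
t: 6.55
tool_pos: [0.49, 0.2621, 0.2402]
orientation: [3.064, 0.686, -0.006]
force: [-7.3, -6.1, 4.6]
opening: 0.0208
gripper_force: 25.0
```

Emit:
arm_command(increments="0.9 1 -10 0 0.09; 0.9 2 -19 0 0.19; 0.9 4 -29 0 0.28; 0.9 7 -38 0 0.38; 0.9 7 -38 0 0.38")

```text
t: 7.05
tool_pos: [0.4791, 0.3015, 0.2402]
orientation: [3.14, 0.099, -0.007]
force: [-12.5, -1.2, 5.6]
opening: 0.021
gripper_force: 25.0
```

Run:
```python
from plan import *
plan([(None,None,None,None,.3,48,4),(None,None,.32,None,.0,40,0),(.606,.206,.30,1.755,0,48,1),(None,None,.2,None,0,40,1)])
```

```text
t 7.05 now [0.4791 0.3015 0.2402] psi 0.063 tilt 0.0047 open 0.021 q6 1.98
0.3 0 0 0 0; 0.3 0 0 0 0; 0.3 0 0 0 0; 0.3 0 0 0 0; 0.3 0 0 0 0
0 0 0 -40 0; 0 0 0 -80 0; 0 10 9 -78 -0.14; 0 20 17 -76 -0.28; 0 30 26 -75 -0.42
0 6 12 2 -0.14; 0 12 24 4 -0.29; 0 17 36 5 -0.43; 0 23 48 7 -0.57; 0 29 60 9 -0.71
0 -4 12 1 -0.14; 0 -7 25 3 -0.28; 0 -11 38 5 -0.42; 0 -14 51 6 -0.56; 0 -14 51 6 -0.56
0 0 0 34 -0; 0 0 0 67 -0; 0 0 0 100 -0; 0 0 0 100 -0
```

Emit:
arm_command(increments="0.3 0 0 0 0; 0.3 0 0 0 0; 0.3 0 0 0 0; 0.3 0 0 0 0; 0.3 0 0 0 0")

```text
t: 7.55
tool_pos: [0.4819, 0.3004, 0.2402]
orientation: [3.14, 0.101, 0.0]
force: [0.7, 0.1, -0.1]
opening: 0.0564
gripper_force: 0.0
```

Emit:
arm_command(increments="0 0 0 -40 0; 0 0 0 -80 0; 0 10 9 -78 -0.14; 0 20 17 -76 -0.28; 0 30 26 -75 -0.42")

```text
t: 8.05
tool_pos: [0.5139, 0.2764, 0.3156]
orientation: [-3.047, -0.763, -0.001]
force: [0.4, -0.1, -0.8]
opening: 0.0921
gripper_force: 0.0
```

Emit:
arm_command(increments="0 6 12 2 -0.14; 0 12 24 4 -0.29; 0 17 36 5 -0.43; 0 23 48 7 -0.57; 0 29 60 9 -0.71")

```text
t: 8.55
tool_pos: [0.5675, 0.2365, 0.3062]
orientation: [2.592, 1.774, 0.0]
force: [0.2, 1.3, -1.4]
opening: 0.0928
gripper_force: 0.0
```

Emit:
arm_command(increments="0 -4 12 1 -0.14; 0 -7 25 3 -0.28; 0 -11 38 5 -0.42; 0 -14 51 6 -0.56; 0 -14 51 6 -0.56")

```text
t: 9.05
tool_pos: [0.61, 0.204, 0.2995]
orientation: [-2.007, -2.417, 0.001]
force: [0.0, -0.9, 0.4]
opening: 0.0929
gripper_force: 0.0
```

```bash
cat > meas.py <<'E'
from plan import *
def green():
    """centre of the green disc in each view"""
    out={}
    for n in ('scene','side','wrist'):
        im,m=snap(n); hsv=cv2.cvtColor(im,cv2.COLOR_BGR2HSV)
        k=cv2.inRange(hsv,(60,90,30),(95,255,255)); cs,_=cv2.findContours(k,0,1)
        if not cs: continue
        c=max(cs,key=cv2.contourArea); (u,v),ax,_=cv2.fitEllipse(cv2.convexHull(c)); out[n]=(m,u,v,cv2.contourArea(c)); print(n,round(u,1),round(v,1),np.round(ax,1),cv2.contourArea(c))
    return out
E
python3 - <<'E'
from meas import *
o=green()
rs=[ray(m,u,v,n=='wrist') for n,(m,u,v,a) in o.items()]
print(tri(rs)); 
for n,(m,u,v,a) in o.items(): print(n,onz(m,u,v,.085,n=='wrist').round(4))
cv2.imwrite('pics/s2.png',snap('scene')[0]); cv2.imwrite('pics/d2.png',snap('side')[0])
plan([(.606,.206,.2,1.755,0,40,1)])
E
```

```text
scene 380.8 225.0 [20.6 23.3] 320.0
side 241.0 347.5 [5.1 8.6] 9.0
wrist 316.4 203.8 [55.1 57.8] 2417.0
(array([0.60949922, 0.21312476, 0.06920311]), [np.float64(0.003171548387068794), np.float64(0.00864616954441426), np.float64(0.007622231417886154)])
scene [0.6119 0.2051 0.085 ]
side [0.6061 0.233  0.085 ]
wrist [0.607  0.2085 0.085 ]
t 9.3 now [0.6089 0.2058 0.3005] psi 1.753 tilt 0.0004 open 0.093 q6 0.06
0 0 -1 34 -0; 0 0 -2 67 -0; 0 1 -3 101 -0; 0 1 -3 101 -0
```

Run:
```python
from plan import *
plan([(.608,.207,.1,1.755,0,48,0),(.608,.207,.062,1.755,0,20,1)])
```

```text
t 9.3 now [0.6089 0.2058 0.3005] psi 1.753 tilt 0.0004 open 0.093 q6 0.06
0 0 0 40 -0; 0 1 0 80 -0; 0 1 0 120 -0; 0 1 -1 160 -0; 0 1 -1 201 -0
0 0 0 19 -0; 0 0 0 38 -0; 0 0 0 38 -0
```

Emit:
arm_command(increments="0 0 0 40 0; 0 1 0 80 0; 0 1 0 120 0; 0 1 -1 160 0; 0 1 -1 201 0")

```text
t: 9.8
tool_pos: [0.6078, 0.2067, 0.0984]
orientation: [2.009, 2.414, 0.002]
force: [0.3, 0.7, 0.2]
opening: 0.0931
gripper_force: 0.0
```

Emit:
arm_command(increments="0 0 0 19 0; 0 0 0 38 0; 0 0 0 38 0; 0.5 0 0 38 0; 0.5 0 0 38 0", grip_force=12)

```text
t: 10.3
tool_pos: [0.6092, 0.2066, 0.0633]
orientation: [2.007, 2.415, 0.004]
force: [0.1, 0.0, 0.5]
opening: 0.0819
gripper_force: 0.0
```

Emit:
arm_command(increments="0.5 0 0 0 0; 0.5 0 0 0 0; 0.5 0 0 0 0; 0.5 0 0 0 0")

```text
t: 10.7
tool_pos: [0.6089, 0.2063, 0.0626]
orientation: [2.007, 2.415, 0.003]
force: [-1.9, -0.5, 5.5]
opening: 0.0654
gripper_force: 12.0
```

Run:
```python
from plan import *
plan([(None,None,.22,None,.5,40,0),(.565,-.357,.22,1.755,.5,48,1),(.565,-.357,.034,1.755,.5,40,2)])
```

```text
t 10.7 now [0.6089 0.2063 0.0626] psi 1.755 tilt 0.002 open 0.0654 q6 0.06
0.5 0 0 -39 0; 0.5 0 0 -79 0; 0.5 0 0 -118 0; 0.5 0 0 -157 0; 0.5 -45 -12 -157 -0
0.5 -46 -12 0 -0; 0.5 -91 -25 0 -0; 0.5 -137 -37 0 -0; 0.5 -182 -49 0 -0; 0.5 -228 -61 0 -0
0.5 -45 -12 0 -0; 0.5 -91 -24 0 -0; 0.5 -136 -37 0 -0; 0.5 -182 -49 0 -0; 0.5 -227 -61 0 -0
0.5 -46 -12 0 -0; 0.5 -46 -12 0 -0; 0.5 -46 -12 37 -0; 0.5 -46 -12 74 -0; 0.5 -46 -12 111 -0
0.5 0 0 37 -0; 0.5 0 0 75 -0; 0.5 0 0 75 -0; 0.5 0 0 75 -0
```

Emit:
arm_command(increments="0.5 0 0 -39 0; 0.5 0 0 -79 0; 0.5 0 0 -118 0; 0.5 0 0 -157 0; 0.5 -20 -5 -157 0")

```text
t: 11.2
tool_pos: [0.61, 0.1879, 0.2263]
orientation: [2.001, 2.413, 0.015]
force: [0.1, -0.8, -0.3]
opening: 0.0656
gripper_force: 12.0
```

Run:
```python
from meas import *
o=green(); print([tri([ray(o[a][0],o[a][1],o[a][2],a=='wrist') for a in ('scene','side')])])
plan([(.565,-.357,.22,1.755,.5,48,1),(.565,-.357,.034,1.755,.5,40,2)])
```

```text
scene 377.7 196.6 [3.4 9.8] 7.5
wrist 319.8 304.1 [106.  119.2] 8510.5Traceback (most recent call last):
  File "<stdin>", line 2, in <module>
KeyError: 'side'
```

Emit:
arm_command(increments="0.5 -46 -12 0 0; 0.5 -91 -25 0 0; 0.5 -137 -37 0 0; 0.5 -182 -49 0 0; 0.5 -228 -61 0 0")

```text
t: 11.85
tool_pos: [0.5875, -0.0507, 0.2167]
orientation: [-2.006, -2.415, 0.001]
force: [0.4, -0.4, -0.4]
opening: 0.0657
gripper_force: 12.0
```

Emit:
arm_command(increments="0.5 -46 -12 0 0; 0.5 -91 -25 0 0; 0.5 -137 -37 0 0; 0.5 -182 -49 0 0; 0.5 -228 -61 0 0")

```text
t: 12.35
tool_pos: [0.5696, -0.286, 0.2166]
orientation: [-2.006, -2.414, -0.0]
force: [0.3, 0.2, -0.9]
opening: 0.0659
gripper_force: 12.0
```

Run:
```python
from meas import *
plan([(.565,-.357,.15,1.755,.5,45,0),(.565,-.357,.034,1.755,.5,40,2)])
```

```text
t 12.35 now [ 0.5696 -0.286   0.2166] psi 1.755 tilt 0.0025 open 0.0659 q6 -0.73
0.5 -23 -6 22 0; 0.5 -46 -12 44 0; 0.5 -69 -18 67 0; 0.5 -69 -18 105 0; 0.5 -69 -18 144 0
0.5 0 0 39 0; 0.5 0 0 39 0; 0.5 0 0 39 0
```

Emit:
arm_command(increments="0.5 -23 -6 22 0; 0.5 -46 -12 44 0; 0.5 -65 -18 67 0; 0.5 -65 -18 105 0; 0.5 -65 -18 144 0")

```text
t: 12.85
tool_pos: [0.5642, -0.3525, 0.072]
orientation: [-2.009, -2.414, -0.0]
force: [0.5, 0.2, -1.0]
opening: 0.0657
gripper_force: 12.0
```

Emit:
arm_command(increments="0.5 0 0 20 0; 0.5 0 0 39 0; 0.5 0 0 39 0; 0.1 0 0 39 0; 0.1 0 0 39 0")

```text
t: 13.35
tool_pos: [0.5653, -0.3526, 0.0365]
orientation: [2.007, 2.415, 0.0]
force: [-0.3, 0.5, 0.0]
opening: 0.0773
gripper_force: 0.0
```

Emit:
arm_command(increments="0.1 0 0 0 0; 0.1 0 0 -30 0; 0.1 0 0 -75 0; 0.1 0 0 -120 0; 0 0 0 -165 0")

```text
t: 13.85
tool_pos: [0.5646, -0.3524, 0.2033]
orientation: [2.007, 2.415, 0.0]
force: [0.3, -0.8, -0.8]
opening: 0.0882
gripper_force: 0.0
```

Run:
```python
from meas import *
snap('scene','s3.png'); snap('side','d3.png'); snap('wrist','w3.png')
o=green(); rs=[ray(o[a][0],o[a][1],o[a][2]) for a in ('scene','side') if a in o]; print(tri(rs) if len(rs)>1 else 0)
s=robot.read_state(); print(s['tool_pos'],s['t'])
```

```text
scene 198.9 376.9 [28.  29.3] 596.5
side 362.5 202.2 [13.3 24.2] 220.5
wrist 316.2 210.8 [64.4 64.8] 3199.5
(array([ 0.56484878, -0.35148591,  0.02011321]), [np.float64(0.0017612157064243268), np.float64(0.0017612157064241334)])
[ 0.56408794 -0.35199093  0.19936575] 14.15
```

View pics/w3.png

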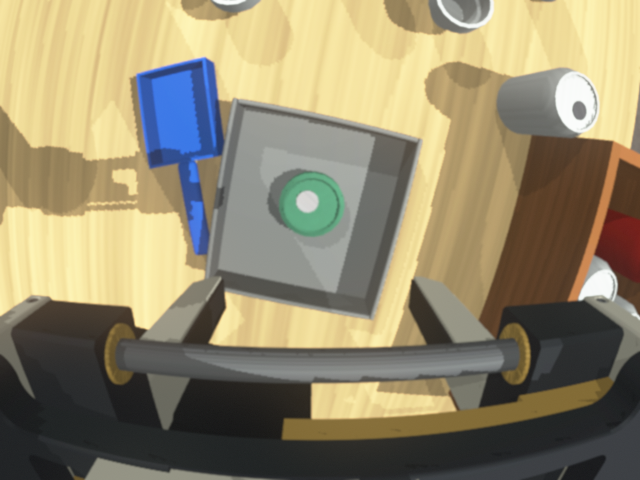

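Step 1 is done: the green can lies in the tray at about (0.565, -0.352), wrist pixel (312,203). Next I'll measure the cup rims with a projected-circle fit in all views.

```bash
cat >> meas.py <<'E'
def gradmag(im):
    l=cv2.GaussianBlur(im.astype(np.float32),(0,0),1.0); gx=cv2.Sobel(l,5,1,0); gy=cv2.Sobel(l,5,0,1)
    return np.sqrt(gx**2+gy**2).max(2)
T=np.linspace(0,2*np.pi,72,endpoint=False)
def projs(m,P,fish):
    c=(P-np.array(m['eye']))@R.from_rotvec(m['rotation']).as_matrix()
    if fish:
        r=np.hypot(c[:,0],c[:,1]); k=np.arctan2(r,c[:,2])/np.maximum(r,1e-9)
        return np.c_[m['cx']+m['fx']*c[:,0]*k,m['cy']+m['fy']*c[:,1]*k].astype(np.float32)
    return np.c_[m['cx']+m['fx']*c[:,0]/c[:,2],m['cy']+m['fy']*c[:,1]/c[:,2]].astype(np.float32)
def score(views,x,y,z,radii=(.031,.027)):
    s=0
    for G,m,f in views:
        for r in radii:
            uv=projs(m,np.c_[x+r*np.cos(T),y+r*np.sin(T),np.full(72,z)],f)
            v=cv2.remap(G,uv[:,:1],uv[:,1:],1); s+=np.minimum(v,120).mean()
    return s/len(views)
def fit(views,x,y,zs=(.054,),w=.02):
    best=max((score(views,x+a,y+b,z),x+a,y+b,z) for z in zs for a in np.arange(-w,w+1e-9,.002) for b in np.arange(-w,w+1e-9,.002))
    _,x,y,z=best
    return tuple(np.round(max((score(views,x+a,y+b,z),x+a,y+b,z) for a in np.arange(-.002,.0021,.0005) for b in np.arange(-.002,.0021,.0005)),4).tolist())
def views(ns=('scene','side','wrist'),files=None):
    out=[]
    for n in ns:
        im,m=(cv2.imread('pics/'+files[n]),robot.camera_model(n)) if files else snap(n)
        out.append((gradmag(im),m,n=='wrist'))
    return out
E
python3 - <<'E'
from meas import *
V=views(('scene','side'),{'scene':'s3.png','side':'d3.png'})
zs=np.arange(.04,.069,.004)
for n,p in dict(A=(.4416,.0035),B=(.4495,-.1384),C=(.6674,-.1114)).items():
    print(n,'both',fit(V,*p,zs),'scene',fit(V[:1],*p),'side',fit(V[1:],*p))
print('base',fit(V,.608,.206,np.arange(.054,.079,.004)),fit(V[:1],.608,.206,(.066,)),fit(V[1:],.608,.206,(.066,)))
ms,md=V[0][1],V[1][1]
for n,a,b in [('silver_b',(316,374),(262,184)),('knobtop',(0,0),(0,0))][:1]: print(n,tri([ray(ms,*a),ray(md,*b)]))
print('scoop',[onz(ms,u,v,.03).round(3) for u,v in [(180,290),(207,301),(186,337),(156,325),(148,360)]])
E
```

```text
A both (206.0799, 0.4406, 0.0025, 0.056) scene (219.8162, 0.4401, 0.0015, 0.054) side (195.5269, 0.4411, 0.001, 0.054)
B both (199.6989, 0.448, -0.1414, 0.052) scene (222.2873, 0.449, -0.1424, 0.054) side (180.2113, 0.446, -0.1419, 0.054)
C both (208.6229, 0.6684, -0.1179, 0.056) scene (224.4754, 0.6679, -0.1169, 0.054) side (193.1113, 0.6684, -0.1199, 0.054)
base (170.6741, 0.6025, 0.2035, 0.066) (180.311, 0.602, 0.2045, 0.066) (166.0149, 0.5995, 0.2025, 0.066)
silver_b (array([ 0.76897133, -0.19214633,  0.12190637]), [np.float64(0.0028169717323823368), np.float64(0.0028169717323822353)])
scoop [array([ 0.372, -0.244,  0.03 ]), array([ 0.44 , -0.218,  0.03 ]), array([ 0.476, -0.311,  0.03 ]), array([ 0.404, -0.341,  0.03 ]), array([ 0.459, -0.406,  0.03 ])]
```

Run:
```python
from plan import *
plan([(.448,-.142,.18,1.5,0,48,1)])
```

```text
t 14.15 now [ 0.5641 -0.352   0.1994] psi 1.755 tilt 0.0012 open 0.0932 q6 -0.82
0 38 -13 3 0.04; 0 76 -25 6 0.08; 0 114 -38 10 0.13; 0 152 -50 13 0.17; 0 190 -63 16 0.21
0 34 -20 3 0.04; 0 34 -20 3 0.04
```

Emit:
arm_command(increments="0 38 -13 3 0.04; 0 76 -25 6 0.08; 0 114 -38 10 0.13; 0 152 -50 13 0.17; 0 190 -63 16 0.21")

```text
t: 14.65
tool_pos: [0.4657, -0.1752, 0.1817]
orientation: [-2.25, -2.188, 0.002]
force: [-0.2, 0.9, 0.2]
opening: 0.0934
gripper_force: 0.0
```

Emit:
arm_command(increments="0 34 -20 3 0.04; 0 34 -20 3 0.04; 0 34 -20 3 0.04; 0 34 -20 3 0.04")

```text
t: 15.05
tool_pos: [0.4488, -0.1431, 0.1807]
orientation: [-2.293, -2.147, 0.001]
force: [0.2, -0.6, 0.9]
opening: 0.0929
gripper_force: 0.0
```

Run:
```python
from meas import *
V=views()
for v,n in zip(V,('scene','side','wrist')): print(n,fit([v],.448,-.142))
f=fit(V[2:],.448,-.142); 
plan([(f[1],f[2],.09,1.5,0,45,0),(f[1],f[2],.030,1.5,0,20,1)])
```

```text
scene (222.6485, 0.449, -0.142, 0.054)
side (179.252, 0.446, -0.142, 0.054)
wrist (229.0548, 0.45, -0.1415, 0.054)
t 15.2 now [ 0.449  -0.1434  0.181 ] psi 1.504 tilt 0.0004 open 0.0931 q6 -0.35
0 1 0 30 0; 0 1 1 61 0; 0 2 1 91 0; 0 2 1 111 0; 0 2 1 131 0
0 0 0 20 0; 0 0 0 20 0
```

All three views agree within 2 mm on cup B. I'll descend and grip.

Emit:
arm_command(increments="0 1 0 30 0; 0 1 1 61 0; 0 2 1 91 0; 0 2 1 111 0; 0 2 1 131 0")

```text
t: 15.7
tool_pos: [0.4496, -0.1412, 0.0488]
orientation: [-2.294, -2.145, 0.001]
force: [0.3, -0.7, -0.1]
opening: 0.0929
gripper_force: 0.0
```

Emit:
arm_command(increments="0 0 0 20 0; 0 0 0 20 0; 0.5 0 0 20 0; 0.5 0 0 20 0; 0.5 0 0 20 0", grip_force=15)

```text
t: 16.2
tool_pos: [0.4509, -0.1412, 0.0316]
orientation: [2.292, 2.145, 0.001]
force: [-0.4, -0.1, 0.3]
opening: 0.0732
gripper_force: 0.0
```

Emit:
arm_command(increments="0.5 0 0 0 0; 0.5 0 0 0 0; 0.5 0 0 0 0; 0.5 0 0 0 0")

```text
t: 16.6
tool_pos: [0.4506, -0.1409, 0.0311]
orientation: [2.292, 2.146, 0.001]
force: [-0.1, -0.2, 5.7]
opening: 0.0623
gripper_force: 15.0
```

Run:
```python
from plan import *
s=robot.read_state();print(s['opening'],s['gripper_force'],s['force'])
plan([(None,None,.22,None,.5,45,0),(.603,.204,.22,1.755,.5,48,1)])
```

```text
0.06231927994706257 15.002482202835381 [-0.05772036 -0.16583945  5.74657823]
t 16.6 now [ 0.4506 -0.1409  0.0311] psi 1.505 tilt 0.0016 open 0.0623 q6 -0.35
0.5 0 0 -38 0; 0.5 0 0 -76 0; 0.5 0 0 -113 0; 0.5 0 0 -151 0; 0.5 0 0 -189 0
0.5 44 16 0 -0.03; 0.5 89 32 0 -0.06; 0.5 133 49 0 -0.09; 0.5 177 65 0 -0.13; 0.5 221 81 0 -0.16
0.5 42 23 0 -0.03; 0.5 83 46 0 -0.06; 0.5 124 69 0 -0.09; 0.5 124 69 0 -0.09
```

Emit:
arm_command(increments="0.5 0 0 -38 0; 0.5 0 0 -76 0; 0.5 0 0 -113 0; 0.5 0 0 -151 0; 0.5 0 0 -189 0")

```text
t: 17.1
tool_pos: [0.4493, -0.1403, 0.2203]
orientation: [-2.293, -2.147, 0.001]
force: [1.0, -0.7, -0.7]
opening: 0.062
gripper_force: 15.0
```

Emit:
arm_command(increments="0.5 44 16 0 -0.03; 0.5 89 32 0 -0.06; 0.5 133 49 0 -0.09; 0.5 177 65 0 -0.13; 0.5 221 81 0 -0.16")

```text
t: 17.6
tool_pos: [0.5454, 0.0764, 0.2188]
orientation: [-2.113, -2.325, 0.001]
force: [1.2, -0.2, -0.1]
opening: 0.0616
gripper_force: 15.0
```

Emit:
arm_command(increments="0.5 42 23 0 -0.03; 0.5 83 46 0 -0.06; 0.5 124 69 0 -0.09; 0.5 124 69 0 -0.09; 0.5 124 69 0 -0.09")

```text
t: 18.1
tool_pos: [0.6017, 0.2053, 0.2177]
orientation: [-2.005, -2.417, 0.004]
force: [-0.1, -0.7, -1.2]
opening: 0.0621
gripper_force: 15.0
```

Run:
```python
from meas import *
V=views(('scene','side'))
s=robot.read_state(); p=s['tool_pos']; print(p,s['opening'])
print('base',fit(V,.603,.204,(.062,.066,.070),.012),[fit([v],.603,.204,(.066,),.012) for v in V])
print('held',fit(V,p[0],p[1],np.arange(.23,.26,.004),.012))
plan([(.603,.204,.080,1.755,.5,45,0)])
snap('side','d4.png')
```

```text
[0.6018918  0.20360393 0.21887755] 0.06172747723663026
base (172.8169, 0.6025, 0.2035, 0.066) [(183.7903, 0.602, 0.2045, 0.066), (167.2, 0.5995, 0.2025, 0.066)]
held (144.4543, 0.6099, 0.1896, 0.258)
t 18.2 now [0.6019 0.2036 0.2189] psi 1.754 tilt 0.0011 open 0.0617 q6 0.06
0.5 0 0 35 -0; 0.5 0 1 69 -0; 0.5 0 1 104 -0; 0.5 0 1 139 -0
```

Emit:
arm_command(increments="0.5 0 1 40 0; 0.5 0 1 80 0; 0.5 0 1 110 0; 0.5 0 1 119 0; 0.5 0 1 119 0")

```text
t: 18.75
tool_pos: [0.6022, 0.2034, 0.0993]
orientation: [-2.009, -2.414, 0.003]
force: [0.3, -0.2, -0.5]
opening: 0.062
gripper_force: 15.0
```

Emit:
arm_command(increments="0.5 0 0 7 0; 0.5 0 0 14 0; 0.5 0 0 20 0; 0.5 0 0 26 0; 0.5 0 0 28 0")

```text
t: 19.25
tool_pos: [0.6028, 0.2046, 0.0714]
orientation: [-2.007, -2.416, 0.001]
force: [-0.0, -0.4, -0.6]
opening: 0.0623
gripper_force: 15.0
```

Emit:
arm_command(increments="0.5 0 0 2 0; 0 0 0 2 0; 0 0 0 2 0; 0 0 0 2 0; 0 0 0 2 0")

```text
t: 19.75
tool_pos: [0.6035, 0.2048, 0.0706]
orientation: [2.008, 2.416, 0.001]
force: [0.1, 0.4, 0.5]
opening: 0.0893
gripper_force: 0.0
```

Emit:
arm_command(increments="0 0 0 -20 0; 0 0 0 -60 0; 0 0 0 -105 0; 0 0 0 -150 0; 0 0 0 -150 0")

```text
t: 20.25
tool_pos: [0.6072, 0.2057, 0.2298]
orientation: [2.003, 2.41, 0.017]
force: [0.8, -0.8, 1.3]
opening: 0.0932
gripper_force: 0.0
```

Run:
```python
from meas import *
V=views(('scene','side','wrist'))
for v in (V,V[:1],V[1:2],V[2:]): print('stack1',fit(v,.603,.204,(.084,.088,.092,.096,.1),.01))
print('A',[fit([v],.4406,.002) for v in V[:2]]);print('C',[fit([v],.668,-.1185) for v in V[:2]])
plan([(.4406,.0018,.20,2.79,0,48,1)])
```

```text
stack1 (191.1633, 0.602, 0.205, 0.092)
stack1 (188.932, 0.5995, 0.2055, 0.088)
stack1 (178.5159, 0.599, 0.2115, 0.1)
stack1 (223.2992, 0.6025, 0.2035, 0.088)
A [(220.8919, 0.4401, 0.0015, 0.054), (196.2069, 0.4411, 0.001, 0.054)]
C [(225.6348, 0.6675, -0.1165, 0.054), (158.7495, 0.646, -0.1055, 0.054)]
t 20.4 now [0.6033 0.2046 0.2201] psi 1.755 tilt 0.0003 open 0.0926 q6 0.06
0 -21 -25 3 -0.13; 0 -42 -49 5 -0.26; 0 -64 -74 8 -0.39; 0 -85 -99 10 -0.52; 0 -106 -123 13 -0.65
0 -2 -33 2 -0.13; 0 -4 -65 5 -0.26; 0 -6 -97 7 -0.39; 0 -6 -97 7 -0.39
```

Cup B is nested, with its rim measured at 0.092 m as expected. Now cup A.

Emit:
arm_command(increments="0 -21 -25 3 -0.13; 0 -42 -49 5 -0.26; 0 -64 -74 8 -0.39; 0 -85 -99 10 -0.52; 0 -106 -123 13 -0.65")

```text
t: 20.9
tool_pos: [0.4994, 0.077, 0.2046]
orientation: [-1.122, -2.931, 0.003]
force: [0.3, 1.1, -0.1]
opening: 0.0932
gripper_force: 0.0
```

Emit:
arm_command(increments="0 -2 -33 2 -0.13; 0 -4 -65 5 -0.26; 0 -6 -97 7 -0.39; 0 -6 -97 7 -0.39; 0 -6 -97 7 -0.39")

```text
t: 21.4
tool_pos: [0.4401, 0.0019, 0.1986]
orientation: [-0.547, -3.091, -0.0]
force: [-1.0, -0.7, 0.7]
opening: 0.093
gripper_force: 0.0
```

Run:
```python
from meas import *
V=views()
for v,n in zip(V,('scene','side','wrist')): print(n,fit([v],.4406,.0018,w=.012))
print('red can top',fit(V[2:],.542,-.053,(.115,)))
f=fit(V[2:],.4406,.0018,w=.012)
plan([(f[1],f[2],.09,2.79,0,45,0),(f[1],f[2],.031,2.79,0,20,1)])
```

```text
scene (222.0337, 0.4396, 0.0018, 0.054)
side (195.2635, 0.4411, 0.0008, 0.054)
wrist (226.3851, 0.4411, 0.0033, 0.054)
red can top (107.3944, 0.542, -0.0535, 0.115)
t 21.55 now [0.4411 0.0027 0.1996] psi 2.794 tilt 0.0011 open 0.0927 q6 -1.33
0 0 0 37 0; 0 0 0 73 0; 0 0 1 110 0; 0 0 1 129 0; 0 0 1 149 0
0 0 0 20 0; 0 0 0 20 0
```

Emit:
arm_command(increments="0 0 0 37 0; 0 0 0 73 0; 0 0 1 110 0; 0 0 1 129 0; 0 0 1 149 0")

```text
t: 22.05
tool_pos: [0.4409, 0.004, 0.0495]
orientation: [-0.541, -3.093, -0.0]
force: [-0.0, -0.4, 0.2]
opening: 0.0927
gripper_force: 0.0
```

Emit:
arm_command(increments="0 0 0 20 0; 0 0 0 20 0; 0.5 0 0 20 0; 0.5 0 0 20 0; 0.5 0 0 20 0", grip_force=15)

```text
t: 22.55
tool_pos: [0.4425, 0.003, 0.0325]
orientation: [0.542, 3.092, 0.0]
force: [-0.3, -0.2, 0.5]
opening: 0.0737
gripper_force: 0.0
```

Emit:
arm_command(increments="0.5 0 0 0 0; 0.5 0 0 0 0; 0.5 0 0 0 0; 0.5 0 0 0 0")

```text
t: 22.95
tool_pos: [0.4421, 0.003, 0.0321]
orientation: [0.542, 3.093, 0.0]
force: [-1.2, 0.3, 5.7]
opening: 0.062
gripper_force: 15.0
```

Run:
```python
from plan import *
s=robot.read_state();print(s['opening'],s['gripper_force'],s['force'])
plan([(None,None,.22,None,.5,45,0),(.603,.204,.22,1.755,.5,48,1)])
```

```text
0.06201317330004828 15.000903820618987 [-1.15490112  0.31504888  5.65358911]
t 22.95 now [0.4421 0.003  0.0321] psi 2.795 tilt 0.0016 open 0.062 q6 -1.33
0.5 0 0 -38 0; 0.5 0 0 -75 0; 0.5 0 0 -113 0; 0.5 0 0 -150 0; 0.5 0 0 -188 0
0.5 -10 30 0 0.13; 0.5 -21 61 0 0.26; 0.5 -31 91 0 0.39; 0.5 -41 122 0 0.52; 0.5 -52 152 0 0.65
0.5 11 31 0 0.13; 0.5 21 61 0 0.26; 0.5 31 92 0 0.39; 0.5 31 92 0 0.39
```

Emit:
arm_command(increments="0.5 0 0 -38 0; 0.5 0 0 -75 0; 0.5 0 0 -113 0; 0.5 0 0 -150 0; 0.5 0 0 -188 0")

```text
t: 23.45
tool_pos: [0.4408, 0.003, 0.2204]
orientation: [-0.542, -3.094, 0.0]
force: [1.0, 0.8, -1.0]
opening: 0.062
gripper_force: 15.0
```

Emit:
arm_command(increments="0.5 -10 30 0 0.13; 0.5 -21 61 0 0.26; 0.5 -31 91 0 0.39; 0.5 -41 122 0 0.52; 0.5 -52 152 0 0.65")

```text
t: 23.95
tool_pos: [0.5423, 0.1294, 0.2188]
orientation: [-1.509, -2.755, 0.001]
force: [-0.9, -0.1, 0.1]
opening: 0.0621
gripper_force: 15.0
```

Emit:
arm_command(increments="0.5 11 31 0 0.13; 0.5 21 61 0 0.26; 0.5 31 92 0 0.39; 0.5 31 92 0 0.39; 0.5 31 92 0 0.39")

```text
t: 24.45
tool_pos: [0.6019, 0.2045, 0.218]
orientation: [-2.005, -2.418, 0.003]
force: [0.2, -0.6, -0.2]
opening: 0.062
gripper_force: 15.0
```

Run:
```python
from meas import *
V=views(('scene',)); print(fit(V,.6025,.204,(.092,),.012))
plan([(.6028,.2040,.126,1.755,.5,30,1),(.6028,.2040,.098,1.755,.5,7,1)])
```

```text
(189.5391, 0.6005, 0.2035, 0.092)
t 24.5 now [0.6018 0.2039 0.2185] psi 1.757 tilt 0.0016 open 0.0623 q6 0.06
0.5 0 0 23 0; 0.5 0 0 46 0; 0.5 0 1 69 0; 0.5 0 1 92 0; 0.5 0 1 92 0
0.5 0 0 7 0; 0.5 0 0 14 0; 0.5 0 0 21 0; 0.5 0 0 28 0; 0.5 0 0 28 0
```

Emit:
arm_command(increments="0.5 0 0 23 0; 0.5 0 0 46 0; 0.5 0 1 69 0; 0.5 0 1 92 0; 0.5 0 1 92 0")

```text
t: 25.0
tool_pos: [0.6003, 0.2027, 0.1234]
orientation: [-2.006, -2.413, 0.009]
force: [-1.1, -0.4, -2.0]
opening: 0.062
gripper_force: 15.0
```

Emit:
arm_command(increments="0.5 0 0 7 0; 0.5 0 0 14 0; 0.5 0 0 21 0; 0.5 0 0 28 0; 0.5 0 0 28 0")

```text
t: 25.5
tool_pos: [0.6026, 0.2043, 0.098]
orientation: [-2.007, -2.415, 0.002]
force: [-0.5, -0.3, -1.2]
opening: 0.0619
gripper_force: 15.0
```

Emit:
arm_command(increments="0.5 0 0 1 0; 0 0 0 1 0; 0 0 0 1 0; 0 0 0 1 0; 0 0 0 1 0")

```text
t: 26.0
tool_pos: [0.6035, 0.2045, 0.0986]
orientation: [2.008, 2.416, 0.001]
force: [0.1, -0.6, 0.2]
opening: 0.0895
gripper_force: 0.0
```

Emit:
arm_command(increments="0 0 0 -20 0; 0 0 0 -60 0; 0 0 0 -100 0; 0 0 0 -125 0; 0 0 0 -125 0")

```text
t: 26.5
tool_pos: [0.606, 0.2051, 0.2294]
orientation: [2.004, 2.412, 0.012]
force: [0.8, 0.0, 0.8]
opening: 0.0929
gripper_force: 0.0
```

Run:
```python
from meas import *
V=views(('scene','side','wrist'))
for v in (V,V[2:]): print('stack2',fit(v,.603,.204,(.110,.114,.118,.122,.126,.130),.01))
print('C',[fit([v],.668,-.1175) for v in V[:2]])
snap('scene','s5.png')
plan([(.668,-.1175,.20,1.2,0,48,1)])
```

```text
stack2 (193.6631, 0.602, 0.2055, 0.118)
stack2 (226.8023, 0.603, 0.204, 0.114)
C [(224.9169, 0.668, -0.117, 0.054), (155.5208, 0.646, -0.1075, 0.054)]
t 26.7 now [0.6025 0.2042 0.2213] psi 1.755 tilt 0.0027 open 0.0932 q6 0.06
0 -47 1 3 0.08; 0 -94 2 6 0.16; 0 -141 2 9 0.24; 0 -188 3 12 0.32; 0 -234 4 15 0.4
0 -43 19 3 0.08; 0 -86 38 6 0.15; 0 -86 38 6 0.15
```

Cup A is nested, with the rim at 0.118 m. For cup C I'll approach with the closing axis near ±y, so the gripper body clears the three cans.

Run:
```python
from meas import *
plan([(.668,-.1175,.20,2.97,0,48,2)])
```

```text
t 26.7 now [0.6025 0.2042 0.2213] psi 1.755 tilt 0.0027 open 0.0932 q6 0.06
0 -36 1 2 -0.14; 0 -73 1 5 -0.27; 0 -109 2 7 -0.41; 0 -146 2 9 -0.54; 0 -182 3 12 -0.68
0 -29 -23 2 -0.13; 0 -58 -45 5 -0.27; 0 -87 -68 7 -0.4; 0 -115 -90 9 -0.54; 0 -115 -90 9 -0.54
0 0 0 0 0
```

Emit:
arm_command(increments="0 -36 1 2 -0.14; 0 -73 1 5 -0.27; 0 -109 2 7 -0.41; 0 -146 2 9 -0.54; 0 -182 3 12 -0.68")

```text
t: 27.2
tool_pos: [0.6386, 0.0247, 0.209]
orientation: [-1.078, -2.948, 0.002]
force: [-0.4, 0.7, -0.6]
opening: 0.0933
gripper_force: 0.0
```

Emit:
arm_command(increments="0 -29 -23 2 -0.13; 0 -58 -45 5 -0.27; 0 -87 -68 7 -0.4; 0 -115 -90 9 -0.54; 0 -115 -90 9 -0.54")

```text
t: 27.7
tool_pos: [0.6673, -0.1216, 0.1989]
orientation: [-0.26, -3.127, 0.001]
force: [-0.2, 0.3, 0.3]
opening: 0.093
gripper_force: 0.0
```

Run:
```python
from meas import *
V=views()
for v,n in zip(V,('scene','side','wrist')): print(n,fit([v],.668,-.1175,w=.014))
f=fit([V[0],V[2]],.668,-.1175,w=.012); print(f)
plan([(f[1],f[2],.09,2.97,0,45,0),(f[1],f[2],.031,2.97,0,20,1)])
snap('wrist','w6.png')
```

```text
scene (226.9986, 0.6675, -0.1165, 0.054)
side (193.6774, 0.669, -0.1205, 0.054)
wrist (224.4144, 0.67, -0.115, 0.054)
(221.7284, 0.669, -0.116, 0.054)
t 27.85 now [ 0.6677 -0.1166  0.2004] psi 2.972 tilt 0.0029 open 0.0931 q6 -1.65
0 0 0 37 0; 0 -1 1 74 0; 0 -1 1 110 0; 0 -1 1 130 0; 0 -1 1 150 0
0 0 0 19 0; 0 0 0 19 0
```

View pics/w6.png

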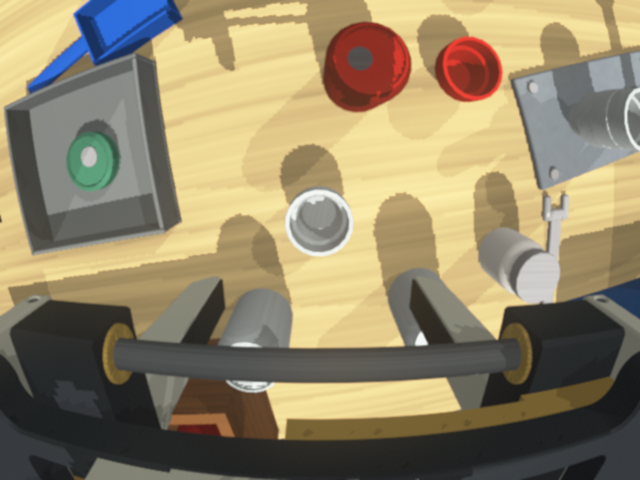

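Cup C is centred at (319,221), the two silver cans stand off the closing line at (257,340) and (415,310), and nothing is in the fingers' way. Descending.

Emit:
arm_command(increments="0 0 0 37 0; 0 -1 1 74 0; 0 -1 1 110 0; 0 -1 1 130 0; 0 -1 1 150 0")

```text
t: 28.4
tool_pos: [0.6687, -0.1141, 0.0502]
orientation: [-0.26, -3.129, -0.001]
force: [1.2, 0.4, 0.9]
opening: 0.0932
gripper_force: 0.0
```

Emit:
arm_command(increments="0 0 0 19 0; 0 0 0 19 0; 0.5 0 0 19 0; 0.5 0 0 19 0; 0.5 0 0 19 0", grip_force=15)

```text
t: 28.9
tool_pos: [0.6709, -0.1162, 0.0351]
orientation: [0.261, 3.128, -0.001]
force: [-0.2, -0.4, 0.0]
opening: 0.0734
gripper_force: 0.0
```

Emit:
arm_command(increments="0.5 0 0 0 0; 0.5 0 0 0 0; 0.5 0 0 0 0; 0.5 0 0 0 0")

```text
t: 29.3
tool_pos: [0.6705, -0.1163, 0.0343]
orientation: [0.262, 3.129, -0.0]
force: [-1.0, 1.2, 5.9]
opening: 0.062
gripper_force: 15.0
```

Run:
```python
from plan import *
s=robot.read_state();print(s['opening'],s['gripper_force'],s['force'])
plan([(None,None,.22,None,.5,45,0),(.603,.204,.22,1.755,.5,48,1)])
```

```text
0.0620224885279011 15.002473499625921 [-1.0071151   1.16359189  5.91972289]
t 29.3 now [ 0.6705 -0.1163  0.0343] psi 2.975 tilt 0.0016 open 0.062 q6 -1.65
0.5 0 0 -37 0; 0.5 0 0 -74 0; 0.5 0 0 -111 0; 0.5 0 0 -149 0; 0.5 0 0 -186 0
0.5 13 34 0 0.14; 0.5 27 68 0 0.27; 0.5 40 102 0 0.41; 0.5 53 135 0 0.54; 0.5 67 169 0 0.68
0.5 31 18 0 0.13; 0.5 63 36 0 0.27; 0.5 95 54 0 0.4; 0.5 126 72 0 0.54; 0.5 126 72 0 0.54
```

Emit:
arm_command(increments="0.5 0 0 -37 0; 0.5 0 0 -74 0; 0.5 0 0 -111 0; 0.5 0 0 -149 0; 0.5 0 0 -186 0")

```text
t: 29.8
tool_pos: [0.6693, -0.1163, 0.2203]
orientation: [-0.262, -3.13, 0.0]
force: [0.4, 0.6, -0.6]
opening: 0.062
gripper_force: 15.0
```

Emit:
arm_command(increments="0.5 13 34 0 0.14; 0.5 27 68 0 0.27; 0.5 40 102 0 0.41; 0.5 53 135 0 0.54; 0.5 67 169 0 0.68")

```text
t: 30.3
tool_pos: [0.631, 0.0626, 0.2187]
orientation: [-1.299, -2.86, 0.001]
force: [-0.1, 0.5, -0.5]
opening: 0.0614
gripper_force: 15.0
```

Emit:
arm_command(increments="0.5 31 18 0 0.13; 0.5 63 36 0 0.27; 0.5 95 54 0 0.4; 0.5 126 72 0 0.54; 0.5 126 72 0 0.54")

```text
t: 30.8
tool_pos: [0.6006, 0.2079, 0.2187]
orientation: [-2.009, -2.413, -0.0]
force: [-0.9, -0.3, -1.1]
opening: 0.0619
gripper_force: 15.0
```

Run:
```python
from meas import *
V=views(('scene',)); print(fit(V,.6025,.204,(.118,),.012))
plan([(.6028,.2040,.156,1.755,.5,20,1),(.6028,.2040,.126,1.755,.5,8,1)])
```

```text
(199.1299, 0.6005, 0.206, 0.118)
t 30.85 now [0.6013 0.2056 0.2187] psi 1.758 tilt 0.0009 open 0.0617 q6 0.06
0.5 0 0 16 0; 0.5 -1 1 31 0; 0.5 -1 1 47 0; 0.5 -2 1 63 0; 0.5 -2 1 63 0
0.5 0 0 7 0; 0.5 0 0 15 0; 0.5 0 0 22 0; 0.5 0 0 30 0; 0.5 0 0 30 0
```

Emit:
arm_command(increments="0.5 0 0 16 0; 0.5 0 1 31 0; 0.5 0 1 47 0; 0.5 -1 1 63 0; 0.5 -1 1 63 0")

```text
t: 31.35
tool_pos: [0.6012, 0.2015, 0.1516]
orientation: [-2.006, -2.412, 0.008]
force: [-0.6, -0.1, -0.9]
opening: 0.0617
gripper_force: 15.0
```

Emit:
arm_command(increments="0.5 0 0 7 0; 0.5 0 0 15 0; 0.5 0 0 22 0; 0.5 0 0 30 0; 0.5 0 0 30 0")

```text
t: 31.85
tool_pos: [0.6028, 0.2028, 0.125]
orientation: [-2.007, -2.416, 0.002]
force: [-0.3, 0.2, -0.5]
opening: 0.0621
gripper_force: 15.0
```

Emit:
arm_command(increments="0.5 0 0 1 0; 0 0 0 1 0; 0 0 0 1 0; 0 0 0 1 0; 0 0 0 1 0")

```text
t: 32.35
tool_pos: [0.6035, 0.2029, 0.1256]
orientation: [2.008, 2.416, 0.001]
force: [-0.2, -0.1, 0.3]
opening: 0.0889
gripper_force: 0.0
```

Emit:
arm_command(increments="0 0 0 -20 0; 0 0 0 -60 0; 0 0 0 -100 0; 0 0 0 -140 0; 0 0 0 -180 0")

```text
t: 32.85
tool_pos: [0.6032, 0.2028, 0.3071]
orientation: [2.008, 2.416, 0.001]
force: [-0.1, 0.4, 0.0]
opening: 0.0927
gripper_force: 0.0
```

Run:
```python
from meas import *
V=views(('scene','side','wrist'))
for v in (V,V[2:]): print('stack3',fit(v,.603,.204,np.arange(.132,.157,.004),.01))
a=snap('scene')[0][100:290,220:460]; b=snap('side')[0][230:420,170:410]
cv2.imwrite('pics/c7.png',cv2.resize(np.hstack([a,b]),None,fx=1.65,fy=1.65,interpolation=2))
```

```text
stack3 (203.2601, 0.6025, 0.2035, 0.144)
stack3 (223.6398, 0.603, 0.202, 0.136)
```

View pics/c7.png

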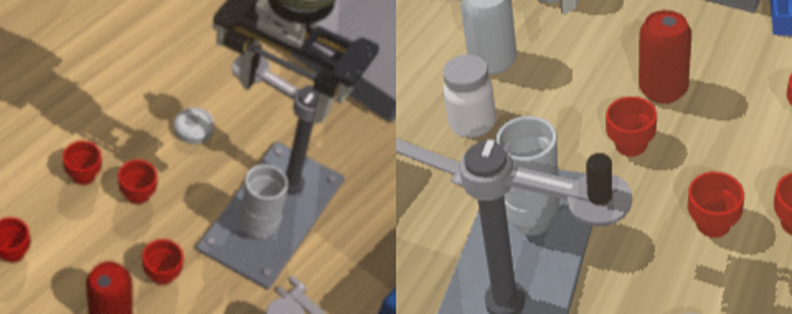

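The stack of three loose cups is straight and fully down: the rim fits at 0.144 m in scene crop (267,175). No loose bare cup is left. The knob stands open at side crop (600,180). Now I'll fetch the collar.

Run:
```python
from plan import *
md=robot.camera_model('side'); print('knobtop side',onz(md,170+600/1.65,230+160/1.65,.259), proj(robot.camera_model('wrist'),(.482,.303,.259),True))
plan([(.482,.303,.32,.06,0,48,1),(.482,.303,.237,.06,0,30,2)])
```

```text
knobtop side [0.16876715 0.17935481 0.259     ] [158.76656897  73.07351297]
t 33.1 now [0.6033 0.2028 0.3048] psi 1.755 tilt 0.0002 open 0.093 q6 0.06
0 10 -8 -1 0.14; 0 20 -17 -3 0.28; 0 30 -25 -4 0.42; 0 40 -34 -5 0.56; 0 50 -42 -6 0.71
0 2 -13 -2 0.14; 0 4 -26 -3 0.28; 0 7 -39 -4 0.42; 0 9 -52 -5 0.56; 0 11 -65 -7 0.7
0 -7 -11 -1 0.14; 0 -13 -22 -2 0.28; 0 -13 -22 -2 0.28; 0 -13 -22 25 0.28; 0 -13 -22 53 0.28
0 0 0 28 0; 0 0 0 28 0; 0 0 0 28 0
```

Emit:
arm_command(increments="0 10 -8 -1 0.14; 0 20 -17 -3 0.28; 0 30 -25 -4 0.42; 0 40 -34 -5 0.56; 0 50 -42 -6 0.71")

```text
t: 33.6
tool_pos: [0.5515, 0.2443, 0.3085]
orientation: [-2.726, -1.559, 0.006]
force: [-1.3, -0.5, -0.4]
opening: 0.0931
gripper_force: 0.0
```

Emit:
arm_command(increments="0 2 -13 -2 0.14; 0 4 -26 -3 0.28; 0 7 -39 -4 0.42; 0 9 -52 -5 0.56; 0 11 -65 -7 0.7")

```text
t: 34.1
tool_pos: [0.5009, 0.2863, 0.3153]
orientation: [3.095, 0.53, -0.007]
force: [-0.1, 0.5, -0.4]
opening: 0.0931
gripper_force: 0.0
```

Emit:
arm_command(increments="0 -7 -11 -1 0.14; 0 -13 -22 -2 0.28; 0 -13 -22 -2 0.28; 0 -13 -22 -2 0.28")

```text
t: 34.5
tool_pos: [0.4821, 0.3025, 0.3186]
orientation: [3.138, 0.11, -0.003]
force: [-0.2, -0.5, 0.3]
opening: 0.0928
gripper_force: 0.0
```

Run:
```python
from meas import *
md=robot.camera_model('side'); print('knobtop side',onz(md,293.6,230+155/1.65,.259))
im,m=snap('wrist'); 
g=gradmag(im); V=[(g,m,True)]
print('knob fit',max((score(V,x,y,.259,(.011,)),x,y) for x in np.arange(.465,.5,.001) for y in np.arange(.288,.32,.001)))
plan([(.482,.303,.237,.06,0,30,2)])
c=im[170:330,240:400]; cv2.imwrite('pics/c8.png',cv2.resize(c,(480,480)))
print(proj(m,(.482,.303,.259),True))
```

```text
knobtop side [0.47944672 0.29508075 0.259     ]
knob fit (np.float32(92.14749), np.float64(0.47900000000000004), np.float64(0.302))
t 34.55 now [0.4825 0.3023 0.3189] psi 0.069 tilt 0.002 open 0.0929 q6 1.97
0 0 0 27 0; 0 0 -1 55 0.01; 0 0 -1 82 0.01; 0 0 -1 82 0.01; 0 0 -1 82 0.01
[316.10204795 248.57385229]
```

View pics/c8.png

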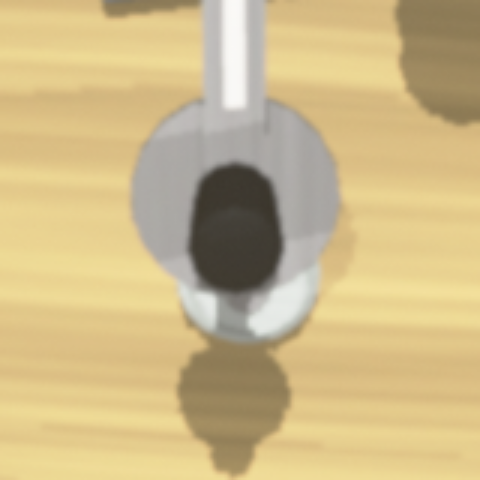

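The crop shows the knob's top disc at about wrist (318,253), so the knob axis is near (0.480, 0.302). Descend, grip and swing back.

Emit:
arm_command(increments="0 -1 0 27 0; 0 -2 0 55 0; 0 -2 0 83 0; 0.9 -2 0 83 0; 0.9 -2 0 83 0", grip_force=20)

```text
t: 35.05
tool_pos: [0.4805, 0.302, 0.237]
orientation: [3.139, 0.103, -0.002]
force: [0.6, -0.2, 0.3]
opening: 0.0816
gripper_force: 0.0
```

Emit:
arm_command(increments="0.9 0 0 0 0; 0.9 0 0 0 0; 0.9 0 0 0 0; 0.9 0 0 0 0; 0.9 0 0 0 0")

```text
t: 35.55
tool_pos: [0.4807, 0.3027, 0.2376]
orientation: [-3.14, -0.102, -0.001]
force: [-0.5, -0.5, 0.1]
opening: 0.0414
gripper_force: 0.0
```

Emit:
arm_command(increments="0.9 0 0 0 0; 0.9 0 0 0 0; 0.9 0 0 0 0; 0.9 0 0 0 0; 0.9 0 0 0 0")

```text
t: 36.05
tool_pos: [0.4804, 0.3026, 0.2372]
orientation: [3.14, 0.102, -0.0]
force: [-1.6, -1.6, 0.7]
opening: 0.0208
gripper_force: 20.0
```

Run:
```python
from plan import *
s=robot.read_state(); print(s['opening'],s['gripper_force'],s['force'])
P=np.array([.5855,.307]); d=s['tool_pos'][:2]-P; a0=np.arctan2(d[1],d[0]); r=np.hypot(*d); print(a0,r)
a1=np.arctan2(.2037-P[1],.6027-P[0])+.04; print(a1)
w=[]; psi0=.07
for k in range(1,20):
    a=a0+(a1-a0)*k/19; w.append((P[0]+r*np.cos(a),P[1]+r*np.sin(a),None,psi0+(a-a0),.9,48,0))
plan(w)
```

```text
0.020771128289467932 19.99997913837433 [-1.59924716 -1.61493299  0.68082205]
-3.0992641504462397 0.10515619962687163
-1.3658046352502518
t 36.05 now [0.4804 0.3026 0.2372] psi 0.065 tilt 0.0004 open 0.0208 q6 1.98
0.9 0 10 0 -0.1; 0.9 1 19 0 -0.19; 0.9 3 29 0 -0.28; 0.9 6 38 0 -0.37; 0.9 10 47 0 -0.46
0.9 0 9 0 -0.09; 0.9 1 19 0 -0.18; 0.9 3 28 0 -0.28; 0.9 6 37 0 -0.37; 0.9 9 46 0 -0.46
0.9 1 10 0 -0.09; 0.9 2 19 0 -0.18; 0.9 3 29 0 -0.27; 0.9 6 38 0 -0.36; 0.9 10 47 0 -0.45
0.9 0 9 0 -0.1; 0.9 1 19 0 -0.19; 0.9 3 28 0 -0.28; 0.9 6 37 0 -0.37
```

Emit:
arm_command(increments="0.9 0 10 0 -0.1; 0.9 1 19 0 -0.19; 0.9 3 29 0 -0.28; 0.9 6 38 0 -0.37; 0.9 10 47 0 -0.46", grip_force=25)

```text
t: 36.55
tool_pos: [0.4945, 0.2568, 0.2372]
orientation: [-3.031, -0.821, -0.003]
force: [5.5, 4.8, -3.0]
opening: 0.0211
gripper_force: 25.0
```

Emit:
arm_command(increments="0.9 0 9 0 -0.09; 0.9 1 19 0 -0.18; 0.9 3 28 0 -0.28; 0.9 6 37 0 -0.37; 0.9 9 46 0 -0.46")

```text
t: 37.05
tool_pos: [0.526, 0.223, 0.2373]
orientation: [-2.763, -1.49, -0.008]
force: [9.1, 14.2, -7.1]
opening: 0.0213
gripper_force: 25.0
```

Emit:
arm_command(increments="0.9 1 10 0 -0.09; 0.9 2 19 0 -0.18; 0.9 3 29 0 -0.27; 0.9 6 38 0 -0.36; 0.9 10 47 0 -0.45")

```text
t: 37.55
tool_pos: [0.5696, 0.2062, 0.2372]
orientation: [-2.36, -2.07, -0.006]
force: [1.4, 13.0, -1.3]
opening: 0.021
gripper_force: 25.0
```

Run:
```python
from plan import *
s=robot.read_state(); print(s['opening'],s['gripper_force'],s['force'])
P=np.array([.5855,.307]); d=s['tool_pos'][:2]-P; print(np.arctan2(d[1],d[0]),np.hypot(*d)); plan([])
```

```text
0.021029752572728887 24.999615848064423 [ 1.38719031 13.02272643 -1.3199588 ]
-1.7268141662045347 0.10201789538988176
t 37.55 now [0.5696 0.2062 0.2372] psi 1.44 tilt 0.0048 open 0.021 q6 0.39
```

Emit:
arm_command(increments="0.9 2 9 0 -0.1; 0.9 3 19 0 -0.19; 0.9 5 28 0 -0.28; 0.9 8 37 0 -0.37; 0.9 8 37 0 -0.37")

```text
t: 38.05
tool_pos: [0.6036, 0.2076, 0.2369]
orientation: [-1.937, -2.465, 0.007]
force: [-17.7, 2.9, 8.6]
opening: 0.0213
gripper_force: 25.0
```

Run:
```python
from plan import *
s=robot.read_state(); print(s['opening'],s['gripper_force'],s['force'],s['wrist_torque'])
for P in ([.5855,.307],[.5862,.308]): d=s['tool_pos'][:2]-P; print(np.arctan2(d[1],d[0]),np.hypot(*d)); 
plan([])
```

```text
0.02126680545809743 24.994588494300842 [-17.69369196   2.86400365   8.55857661] [ 0.38160502  3.25697408 -0.07437718]
-1.3904554176692316 0.1010552350756314
-1.3989723670428433 0.10191715863624094
t 38.05 now [0.6036 0.2076 0.2369] psi 1.809 tilt 0.0083 open 0.0213 q6 0.01
```

Emit:
arm_command(increments="0.9 0 2 0 0; 0.9 0 3 0 0; 0.9 0 3 0 0; 0.9 0 3 0 0")

```text
t: 38.45
tool_pos: [0.6038, 0.2076, 0.2368]
orientation: [-1.939, -2.46, 0.013]
force: [-30.6, -1.7, 12.7]
opening: 0.0212
gripper_force: 25.0
```

The collar is on its hard stop: 13 N more moved it only 0.2 mm. I'll relax, release and retreat.

Emit:
arm_command(increments="0.9 0 -3 0 0; 0.9 0 -4 0 0; 0.3 0 -4 0 0; 0.3 0 -4 0 0; 0.3 0 -4 0 0")

```text
t: 38.95
tool_pos: [0.6062, 0.206, 0.2373]
orientation: [1.947, 2.465, 0.0]
force: [0.4, 0.5, -0.4]
opening: 0.0408
gripper_force: 0.0
```

Emit:
arm_command(increments="0.1 0 0 0 0; 0.1 0 0 0 0; 0.1 0 0 -15 0; 0.1 0 0 -50 0; 0 0 0 -95 0")

```text
t: 39.45
tool_pos: [0.6048, 0.2058, 0.3319]
orientation: [-1.946, -2.464, 0.005]
force: [0.9, 0.9, 0.3]
opening: 0.0804
gripper_force: 0.0
```

Emit:
arm_command(increments="0 -40 0 0 0; 0 -85 0 0 0; 0 -130 0 0 0; 0 -170 0 0 0; 0 -170 0 0 0")

```text
t: 39.95
tool_pos: [0.6461, 0.0354, 0.3332]
orientation: [1.953, 2.459, -0.001]
force: [-0.1, 0.2, 0.4]
opening: 0.093
gripper_force: 0.0
```

Run:
```python
from meas import *
a,ms=snap('scene'); b,md=snap('side')
cv2.imwrite('pics/c9.png',cv2.resize(np.hstack([a[100:420,130:450],b[150:470,160:480]]),(800,400),interpolation=2))
V=[(gradmag(a),ms,False),(gradmag(b),md,False)]
print('stack',fit(V[1:],.6025,.2035,(.144,),.008),fit(V,.6025,.2035,(.140,.144,.148),.008))
print('plate',fit.__name__, max((score(V,x,y,.213,(.028,)),x,y) for x in np.arange(.58,.63,.001) for y in np.arange(.185,.225,.001)))
print('can',[proj(m,(.565,-.352,.027)) for m in (ms,md)])
```

```text
stack (184.7359, 0.601, 0.204, 0.144) (170.952, 0.601, 0.2035, 0.144)
plate fit (np.float32(78.83023), np.float64(0.603), np.float64(0.20500000000000002))
can [array([197.56283321, 375.78676959]), array([362.01306639, 200.04446141])]
```

View pics/c9.png

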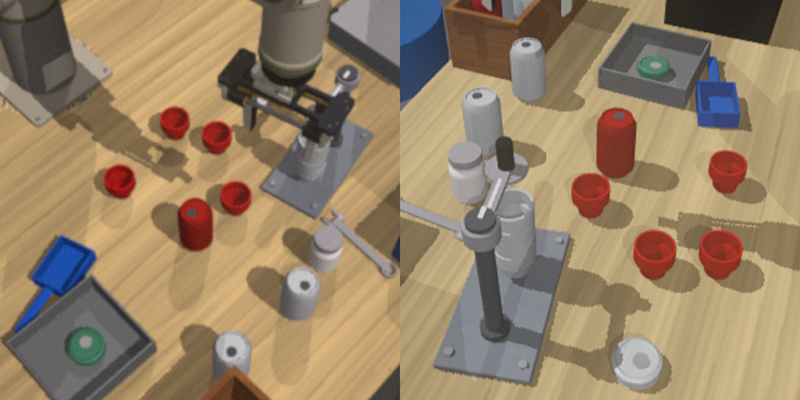

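The collar plate fits at (0.603, 0.205), over the stack at (0.602, 0.204). The stack is straight, the green can is in the tray and the bystanders are unmoved. Handing in.

```bash
python3 -c "
from plant import robot
print(robot.close_job())"
```

```text
the job is handed in; nothing more can be done
None
```

I handed the job in with the flat can in the tray, all three loose cups nested straight and fully down on the base cup, and the collar turned back to its locked stop. No verdict came back.

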